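# Load and lock the test weights on a shaker

## Robot

A 6-joint arm with a two-finger parallel gripper is mounted at the origin on the work surface. World frame = base frame: x ahead of the robot, y to its left, z up, the work surface at z = 0. Lengths are in mm, angles in rad, forces in N, time in s.
With the tool pointing down it reaches from about 350 to 975 mm from the base axis. Payload 7.1 kg.
Tool frame: the origin (TCP) lies at the very end of the fingers, on their centre line; the grasp point (between the pads) lies 19 mm behind it; z points along the fingers, x is the direction in which the jaws open and shut, and the axes are right-handed (so a half turn about z gives the same grasp; the last joint's range is limited). The gripper opens to 88 mm and grips with 3 to 60 N. Pads are 20 mm wide; open, the fingers measure 115 mm over their backs; the gripper's body (75 mm by 178 mm) begins 61 mm behind the grasp point.
Start: joints at [1.109, 0.423, 1.63, -0, 1.089, -0.019], TCP at [267.762, 564.72, 222.675] pointing down, gripper open.
Joint ranges: [-3, 3], [-0.9, 2.11], [0.09, 2.58], [-1.31, 4.45], [0.11, 2.69], [-2.54, 2.54]. Speed limits (rad/s): [2.39, 2.39, 3.01, 3.14, 3.14, 3.14].

## Interface

Orientations are given as a rotation vector (axis times angle).
In Python, from workcell import ctrl gives the robot as it stands. The module is installed in compiled form; this text tells all that it offers.
- The arm moves only by the tool move_arm, never from a script. Its argument "motion" is a list of rows, each a list of 2 entries, a list of its own where there are three numbers: the shift along the tool's x, y, z normalised to -1 to 1, where 1 is 150 mm, then the turn, a rotation vector about the tool's x, y, z normalised to -1 to 1, where 1 is 60 degrees. In form: [[[x, y, z], [rx, ry, rz]], ...]. A call has exactly 5 rows; each row is the pose to reach, as a shift and turn from the pose commanded when the call began, along the tool's axes at that moment; what a row does not reach only later rows make up. A row lasts 1/8 s, in which the tool goes at most 62.5 mm and 10.7 degrees, less where a joint would pass 70% of its speed; a pose out of reach is approached as far as the arm can. A call with a number of a shift or a turn outside -1 to 1 is refused whole. A call with a gripper value outside its range is refused whole. "gripper" is the opening, from 0 (shut) to 1 (fully open), set as the call begins (left out, the last holds). The fingers move at their own pace and stop on an object; the grip force is fixed at half the most. Time passes only in rows, so rows that repeat a pose let the fingers close, or fill a call up. It gives the time, the measured TCP pose, the force and the opening at its end, in the units of the state.
- ctrl.get_obs(): the state, without advancing time (a new reading comes with each control period).
- ctrl.get_image(name): name is "scene" or "top" or "wrist"; returns a dict with "pixels" (400x640x3 uint8, red, green, blue), "camera_matrix" (3x3 intrinsics, pixels), "R" (3x3) and "t" (3): a world point X has camera coordinates R X + t; the wrist camera has in their place "mount" (4x4, takes a point from camera to tool coordinates, whose origin is the TCP and whose axes are the tool frame's). Camera axes: x right, y down, z forward; pixel columns grow to the right and rows downward; lengths in mm; the calibration is good to about 2 mm. The wrist camera is an equidistant fisheye: a pixel r from the principal point sees the ray r / f radians off the axis. A picture is of the moment at which its call begins: read the wrist's pose just before it. There is no depth.
- ctrl.close_job(): hands the job in, once; it reports no verdict.
Trained networks look in the newest picture that a camera, given by its name, has taken for a name from the list of things; names that differ only in an ending like _2 or _b are one class to them, and where a whole thing is asked for, a point or a joint stands for the part that bears it (a point fixed in the world has none). Each returns a list of dicts, best first, with "p" (0 to 1); they miss things now and then, are a little off and sometimes report something else, mostly with a low value. They report only what shows in the picture. A call takes as long as a camera call. They do not tell look-alikes from the thing itself.
- ctrl.boxes_of(camera, name): "location" ([x, y, z] in mm, in world coordinates, good to about 4 mm: the middle of the surface that is visible of it).
- ctrl.regions_of(camera, name): "mask" (400x640 bool, what is visible of it).
- ctrl.pinpoint(camera, name): "location" ([x, y, z] in mm, in world coordinates, good to about 4 mm: a listed point, or the origin of a listed thing).
The state is a dict: "t": time; "qpos": joint angles; "qvel": joint speeds; "joint_torque": joint torques, N m; "ee_pos": TCP position; "orientation": TCP orientation; "ft_force": force on the tool from outside, world axes, zero at the start; "moment": the same for the moment, N m; "width": finger opening in mm.
Only numpy, scipy, OpenCV 4.12 (cv2) and the standard library are available. Lean on these libraries where they do the work, as an engineer would, in place of code of your own. Each camera call takes 0.05 s, during which the arm holds its last target.

## Task

Get the laboratory shaker ready for its load test: first push the loose load carrier square and flush into the fence corner of the shaker's deck, then stack every steel ring weight lying on the bench flat on the carrier's spindle. Last, push the locking pin fully home through the spindle's cross hole from the side away from the fence, and swing its sprung loop over the spindle's end so that it snaps down on the far side; leave the carrier in its corner and the other things on the bench where they are.

Things in the scene. Friction and masses are not known exactly. Their poses are not given: they have to be found in the camera images.
- fence_corner (a point): inside corner of the two fence bars on the shaker's deck, at deck height. The shaker is fixed, 250 x 250 mm, its deck 45 mm above the bench. Axes are the shaker's: the bars bound the deck at +x (far from the robot) and +y (left); both stand 20 mm above the deck. The shaker stands at a different place and yaw (up to 0.25 rad) each time; the deck runs from 235 mm before (-x, -y) this corner to 15 mm past it.
- carrier_corner (a point): the +x +y lower corner of the carrier (loose, 0.7 kg): aluminium plate 130 x 130 x 12 mm with an upright steel spindle of 22 mm diameter at its centre, whose tapered end is 77 mm above the plate's top. Axes are the carrier's: x along the cross hole, z up; the plate's edges run along x and y. This corner belongs in the fence corner, axes parallel. The spindle may be gripped or the plate's edges pushed.
- carrier_hole (a point): centre of the spindle's cross hole, on the spindle's axis: 63 mm above the plate's top (75 mm above its underside), 14 mm below the spindle's end. A rectangular hole 12 mm wide and 13 high that runs along the carrier's x axis right through; the plate's centre is directly below.
- ring1_mid (a point): centre (half-way up) of a steel ring weight, one of up to five alike: outside diameter 62, hole 27, thickness 10 mm, 0.17 kg; lies flat, z up. Absent ones give no reading.
- ring2_mid (a point): centre (half-way up) of a steel ring weight, one of up to five alike: outside diameter 62, hole 27, thickness 10 mm, 0.17 kg; lies flat, z up. Absent ones give no reading.
- ring3_mid (a point): centre (half-way up) of a steel ring weight, one of up to five alike: outside diameter 62, hole 27, thickness 10 mm, 0.17 kg; lies flat, z up. Absent ones give no reading.
- ring4_mid (a point): centre (half-way up) of a steel ring weight, one of up to five alike: outside diameter 62, hole 27, thickness 10 mm, 0.17 kg; lies flat, z up. Absent ones give no reading.
- ring5_mid (a point): centre (half-way up) of a steel ring weight, one of up to five alike: outside diameter 62, hole 27, thickness 10 mm, 0.17 kg; lies flat, z up. Absent ones give no reading.
- pin_handle (a point): middle of the locking pin's handle, half-way up (10 mm above its underside when it lies on the bench). Dark steel pin, 0.15 kg: x points to the shank's tip, z up. Handle bar 50 (x) x 16 (y) x 20 (z) mm; then a shoulder block 34 mm wide and 20 high from 25 to 37 mm ahead of this point; then a 10 mm square shank with a round nose, its tip 72 mm ahead. The loop stands up at the shoulder when open; the handle is free to be gripped from above, across y, behind the loop.
- pin_shoulder (a point): centre of the shoulder's front face, 37 mm ahead of the handle's middle, on the shank's axis. Fully home it rests against the spindle's side, 9 to 12 mm before the hole's centre (-x of the carrier), the pin's x along the carrier's x and its tip 24 mm past the centre, clear of the spindle's far side.
- loop (a joint): angle of the pin's U-shaped wire loop (rad): 0 open (standing up, leaning 10 degrees back over the handle), 1.75 shut (lying forward along the shank). Hinged in the shoulder block 6 mm behind its front face on the shank's axis; an over-centre spring snaps it open below 0.88 and shut above; about 0.8 N at the bar pushes it over. It clears the spindle's end when the pin is home.
- loop_bar (a point): middle of the loop's cross bar (6 mm thick, 39 mm wide along the pin's y), 46 mm from the loop's hinge. To shut the loop, push the bar from the handle's side towards the shank and down.
- beaker: beaker, not part of the job: leave it alone (origin: under its middle)
- tape_roll: tape roll, not part of the job: leave it alone (origin: under its middle)
- reagent: white bottle, not part of the job: leave it alone (origin: under its middle)
- amber: amber bottle, not part of the job: leave it alone (origin: under its middle)
- tip_box: grey box, not part of the job: leave it alone (origin: under its middle)
- dish: dish, not part of the job: leave it alone (origin: under its middle)
- spatula: spatula, not part of the job: leave it alone (origin: under its middle)
Not all that is in view belongs to the job. What is shaped like the part that bears ring5_mid but green or purple is not meant.

How it is judged (in metres and radians):
On the way, in this order (a step that is already met when the one before it is completed fails the run):
1. the carrier is pushed square and flush into the fence corner (x of carrier_corner in the frame of fence_corner between -0.004 and 0.003 m and y of carrier_corner in the frame of fence_corner between -0.004 and 0.003 m and z of carrier_corner in the frame of fence_corner between -0.003 and 0.004 m and angle between the x axis of carrier_corner and the x axis of fence_corner, either way round below 0.035 rad), for 0.2 s.
2. every ring weight lies flat on the spindle, below the cross hole (horizontal distance between each of ring1_mid, ring2_mid, ring3_mid, ring4_mid, ring5_mid and carrier_hole below 0.005 m and z of each of ring1_mid, ring2_mid, ring3_mid, ring4_mid, ring5_mid in the frame of carrier_hole below -0.013 m and angle between each of ring1_mid, ring2_mid, ring3_mid, ring4_mid, ring5_mid's own z axis and vertical below 0.08 rad and linear speed of each of ring1, ring2, ring3, ring4, ring5 below 0.02 m/s), for 0.2 s.
3. the pin is home in the cross hole, its loop still open, above all the rings (x of pin_shoulder in the frame of carrier_hole between -0.017 and -0.008 m and y of pin_shoulder in the frame of carrier_hole between -0.004 and 0.004 m and z of pin_shoulder in the frame of carrier_hole between -0.004 and 0.004 m and angle between the x axis of pin_shoulder and the x axis of carrier_hole, either way round below 0.2 rad and horizontal distance between each of ring1_mid, ring2_mid, ring3_mid, ring4_mid, ring5_mid and carrier_hole below 0.005 m and z of each of ring1_mid, ring2_mid, ring3_mid, ring4_mid, ring5_mid in the frame of carrier_hole below -0.013 m and angle between each of ring1_mid, ring2_mid, ring3_mid, ring4_mid, ring5_mid's own z axis and vertical below 0.08 rad and value of joint loop below 0.5 rad), for 0.1 s.
4. the loop is swung over the spindle's end and snapped shut (x of pin_shoulder in the frame of carrier_hole between -0.017 and -0.008 m and y of pin_shoulder in the frame of carrier_hole between -0.004 and 0.004 m and z of pin_shoulder in the frame of carrier_hole between -0.004 and 0.004 m and angle between the x axis of pin_shoulder and the x axis of carrier_hole, either way round below 0.2 rad and value of joint loop above 1.55 rad), for 0.2 s.
At the end, for the whole second after the job is handed in: Carrier corner within 4 mm of the fence corner, square within 2 degrees; every ring flat round the spindle, within 5 mm of its axis, below the hole; pin shoulder 8 to 17 mm before the hole centre, within 4 mm of its axis; loop shut (over 1.55 rad); all at rest (all of step 1 and all of step 2 and all of step 4 and linear speed of each of pin, carrier below 0.02 m/s); the robot touches nothing.
It fails at once if one of the other things on the bench is moved more than 60 mm (distance of any of beaker, tape_roll, reagent, amber, tip_box, dish, spatula from where it was at the start of the episode above 0.06 m).
It fails at once if the beaker or a bottle is knocked over (angle between any of beaker, reagent, amber's own z axis and vertical above 0.6 rad).
Of ring1, ring2, ring3, ring4, ring5 only 3 to 5 are there at a start; the rules pass over those that are not, and their reading is None.
At some moment in a run one of ring1, ring2, ring3, ring4, ring5, pin may be knocked a few centimetres aside while the robot is not near it.
It also fails if it takes over 210 s, if anything falls off the work surface, if the arm or the gripper's body presses on something with over 40 N, if the wrist force passes 120 N, or if a joint passes its speed limit or range.

## Working session

There is one attempt and no reset: what is moved stays moved. The work goes in short steps, Python scripts to look and compute and a tool call to move; the robot and the scene stay as the last step left them, time stands still between calls to the robot, and variables do not carry over. Pictures are saved under pics/ and viewed, and the job is handed in when it is done.

Besides the shell and the picture viewer there is one more tool, called after "Call:" by a JSON object that holds its "op" and its "data". move_arm: Moves the arm, as the interface text tells. Its arguments: {"type":"object","properties":{"motion":{"type":"array","items":{"type":"array"}},"gripper":{"type":"number"}},"required":["motion"]}

```bash
mkdir -p pics; ls; cat > h.py <<'E'
import numpy as np, cv2
from workcell import ctrl
from scipy.spatial.transform import Rotation as R
def save(img,name): cv2.imwrite('pics/'+name+'.png',cv2.cvtColor(img,cv2.COLOR_RGB2BGR))
def proj(im,X):
    c=im['R']@np.array(X,float)+im['t']; p=im['camera_matrix']@c; return p[:2]/p[2]
E
python3 - <<'E'
from h import *
o=ctrl.get_obs(); print({k:np.round(v,3) for k,v in o.items()})
for n in ['scene','top','wrist']:
    im=ctrl.get_image(n); save(im['pixels'],n+'0'); print(n,[ (k,np.round(v,2).tolist()) for k,v in im.items() if k!='pixels'])
E
```

```text
pics
{'t': np.float64(0.0), 'qpos': array([ 1.109,  0.424,  1.631,  0.   ,  1.089, -0.019]), 'qvel': array([-0.001,  0.002, -0.001, -0.001,  0.001,  0.001]), 'joint_torque': array([ 0.0000e+00, -5.4461e+01, -2.7367e+01,  6.4000e-02,  2.3000e-02,
       -0.0000e+00]), 'ee_pos': array([267.509, 564.239, 221.932]), 'orientation': array([ 2.654e+00,  1.679e+00, -2.000e-03]), 'ft_force': array([0.09 , 0.269, 0.187]), 'moment': array([ 0.027,  0.015, -0.017]), 'width': np.float64(87.996)}
scene [('camera_matrix', [[436.69, 0.0, 319.03], [0.0, 436.69, 201.44], [0.0, 0.0, 1.0]]), ('R', [[-0.82, 0.57, 0.01], [0.34, 0.5, -0.8], [-0.46, -0.65, -0.6]]), ('t', [406.76, -101.19, 1589.33])]
top [('camera_matrix', [[484.15, 0.0, 321.36], [0.0, 484.15, 196.62], [0.0, 0.0, 1.0]]), ('R', [[0.0, -1.0, -0.0], [-1.0, -0.0, -0.09], [0.09, 0.0, -1.0]]), ('t', [20.89, 544.53, 1396.85])]
wrist [('camera_matrix', [[309.71, 0.0, 324.02], [0.0, 309.71, 201.1], [0.0, 0.0, 1.0]]), ('mount', [[1.0, -0.0, -0.0, -0.25], [0.0, 0.97, 0.25, -68.3], [0.0, -0.25, 0.97, -162.08], [0.0, 0.0, 0.0, 1.0]])]
```

View pics/scene0.png

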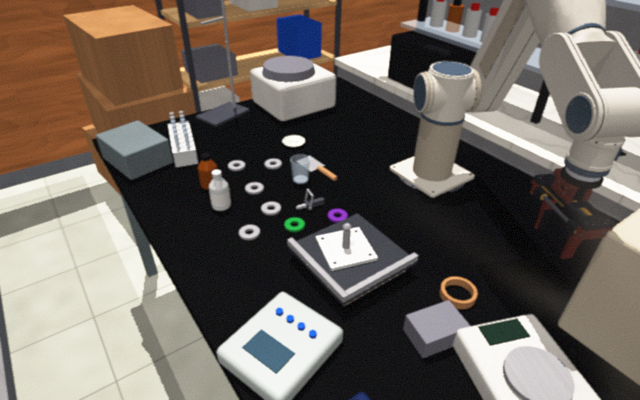

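View pics/top0.png

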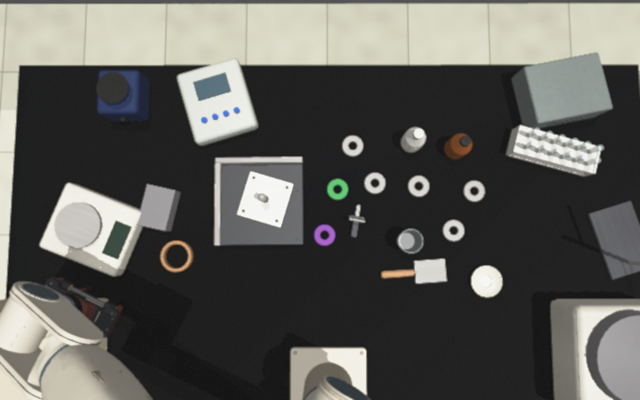

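```bash
python3 - <<'E'
from h import *
names=['fence_corner','carrier_corner','carrier_hole','ring1_mid','pin_handle','pin_shoulder','loop_bar','beaker','tape_roll','reagent','amber','tip_box','dish','spatula']
ims={n:ctrl.get_image(n) for n in ['scene','top']}
for c in ims:
  for n in names:
    for d in ctrl.pinpoint(c,n):
      if d['p']>.2: print(c,n,round(d['p'],2),np.round(d['location']),np.round(proj(ims[c],d['location'])))
E
```

```text
scene fence_corner 0.95 [644. 311.  46.] [343. 297.]
scene fence_corner 0.73 [613. 224.  46.] [332. 271.]
scene fence_corner 0.62 [ 580. -269.    3.] [254. 189.]
scene carrier_corner 0.8 [616. 224.  46.] [331. 271.]
scene carrier_hole 0.72 [530. 184. 116.] [349. 230.]
scene ring1_mid 0.61 [ 447. -372.    7.] [273. 163.]
scene pin_handle 0.78 [448. -76.  10.] [318. 202.]
scene pin_shoulder 0.72 [492. -83.   9.] [305. 206.]
scene pin_shoulder 0.61 [375. 443.  -2.] [456. 297.]
scene loop_bar 0.41 [472. -80.  56.] [311. 193.]
scene beaker 0.57 [ 421. -231.    4.] [299. 179.]
scene tape_roll 0.69 [374. 438.   1.] [455. 295.]
scene reagent 0.82 [ 712. -245.    1.] [221. 206.]
scene amber 0.93 [ 694. -378.    1.] [210. 185.]
scene tip_box 0.91 [506. 496.   0.] [436. 335.]
scene dish 0.66 [ 301. -460.   -0.] [293. 144.]
scene spatula 0.49 [ 324. -249.    1.] [319. 170.]
top fence_corner 0.97 [642. 309.  47.] [222. 163.]
top fence_corner 0.73 [ 414. -230.    3.] [406. 241.]
top fence_corner 0.49 [490. -83.  10.] [356. 215.]
top carrier_corner 0.65 [619. 224.  47.] [252. 170.]
top carrier_corn
[... 154 characters left out ...]
0.67 [454. -77.  11.] [355. 227.]
top pin_shoulder 0.51 [619. 224.  51.] [251. 170.]
top pin_shoulder 0.48 [488. -87.  12.] [358. 216.]
top loop_bar 0.52 [ 707. -249.   -1.] [411. 144.]
top loop_bar 0.36 [477. -84.  58.] [358. 219.]
top beaker 0.73 [ 414. -227.    4.] [405. 241.]
top tape_roll 0.84 [369. 445.  -3.] [178. 256.]
top tape_roll 0.26 [ 692. -378.    0.] [454. 148.]
top amber 0.98 [ 694. -378.   -0.] [454. 148.]
top amber 0.64 [644. 307.  45.] [223. 162.]
top tip_box 0.77 [514. 491.   0.] [164. 208.]
top tip_box 0.61 [640. 305.  47.] [224. 163.]
top dish 0.62 [ 300. -459.   -2.] [484. 280.]
top dish 0.23 [475. -85.  56.] [359. 220.]
top spatula 0.62 [ 330. -251.   -1.] [414. 270.]
```

Five white rings at top pixels (352,146), (375,183), (418,186), (474,191) and (453,230). The look-alikes to avoid are the green ring (338,189) and the purple ring (325,235). The pin is at (357,220). The carrier, at (265,198), is rotated about -18° and off the fence corner at (222,163).

Next I'll measure more closely.

```bash
cat >> h.py <<'E'
def pose():
    o=ctrl.get_obs(); return np.array(o['ee_pos']),R.from_rotvec(o['orientation']),o
def down(a): # tool x at world angle a (deg), z down
    a=np.radians(a); x=[np.cos(a),np.sin(a),0]; z=[0,0,-1]; return R.from_matrix(np.column_stack([x,np.cross(z,x),z]))
def to(p,a=None,q=None):
    P,Q,o=pose(); T=q if q is not None else (down(a) if a is not None else Q)
    s=Q.inv().apply(np.array(p,float)-P)/150; r=(Q.inv()*T).as_rotvec()/np.radians(60)
    n=max(1,int(np.ceil(max(abs(s).max(),abs(r).max())-1e-9)))
    print('now',np.round(P,1),'ang',np.round(np.degrees(np.arctan2(*Q.as_matrix()[[1,0],0])),1),'F',np.round(o['ft_force'],1),'w',round(float(o['width']),1),'t',round(float(o['t']),2))
    print('calls',n,'total shift',np.round(s,3).tolist(),'turn',np.round(r,3).tolist())
def wproj(im,P,Q,X):
    M=im['mount']; T=np.eye(4); T[:3,:3]=Q.as_matrix(); T[:3,3]=P; C=np.linalg.inv(T@M)
    c=C[:3,:3]@np.array(X,float)+C[:3,3]; rho=np.hypot(c[0],c[1]); th=np.arctan2(rho,c[2]); K=im['camera_matrix']
    return np.array([K[0,2]+K[0,0]*th*c[0]/rho,K[1,2]+K[0,0]*th*c[1]/rho])
def wray(im,P,Q,uv):
    K=im['camera_matrix']; d=np.array(uv,float)-[K[0,2],K[1,2]]; r=np.hypot(*d); th=r/K[0,0]
    v=np.array([d[0]/r*np.sin(th),d[1]/r*np.sin(th),np.cos(th)]) if r>0 else np.array([0,0,1.])
    M=im['mount']; Rm=Q.as_matrix()
    return P+Rm@M[:3,3], Rm@M[:3,:3]@v
def wxy(im,P,Q,uv,z):
    o,d=wray(im,P,Q,uv); return o+d*(z-o[2])/d[2]
def cxy(im,uv,z):
    o=-im['R'].T@im['t']; d=im['R'].T@np.linalg.inv(im['camera_matrix'])@[uv[0],uv[1],1]; return o+d*(z-o[2])/d[2]
def masks(cam,name,pmin=.3): return [d for d in ctrl.regions_of(cam,name) if d['p']>pmin]
E
python3 - <<'E'
from h import *
ctrl.get_image('top')
im=ctrl.get_image('top')
for d in ctrl.regions_of('top','ring1_mid')+ctrl.regions_of('top','carrier_corner'):
    m=d['mask']; ys,xs=np.nonzero(m)
    print(round(d['p'],2),m.sum(),xs.mean().round(1),ys.mean().round(1),np.round(cxy(im,(xs.mean(),ys.mean()),8),0))
for d in ctrl.pinpoint('top','ring1_mid'): print(d['p'],d['location'])
to([530,160,330],90)
E
```

```text
0.73 347 453.0 230.0 [ 447. -367.    8.]
0.6 2026 265.3 198.5 [540. 188.   8.]
0.85 [446.5, -365.5, 4.8]
0.52 [567.9, -434.6, 4.9]
now [267.8 564.7 222.7] ang 64.6 F [-0.8 -0.2  0.5] w 88.0 t 1.9
calls 3 total shift [-1.689, 2.736, -0.715] turn [0.0, -0.0, -0.423]
```

Call:
{"op": "move_arm", "data": {"motion": [[[-0.2, 0.3, -0.3], [0, 0, -0.1]], [[-0.3, 0.5, -0.6], [0, 0, -0.2]], [[-0.5, 0.7, -0.7], [0, 0, -0.3]], [[-0.6, 0.9, -0.7], [0, 0, -0.42]], [[-0.6, 1, -0.7], [0, 0, -0.42]]]}}

```text
t: 2.52
ee_pos: [365.5, 418.0, 328.2]
orientation: [2.227, 2.216, 0.001]
ft_force: [-0.3, 0.7, -0.4]
width: 87.8
```

```bash
python3 - <<'E'
from h import *
to([510,170,330],90)
E
```

```text
now [365.5 418.  328.2] ang 89.7 F [-0.3  0.7 -0.4] w 87.8 t 2.52
calls 2 total shift [-1.648, 0.972, -0.012] turn [0.001, -0.001, -0.005]
```

Call:
{"op": "move_arm", "data": {"motion": [[[-0.3, 0.2, 0], [0, 0, 0]], [[-0.6, 0.4, 0], [0, 0, 0]], [[-0.9, 0.55, 0], [0, 0, 0]], [[-1, 0.7, 0], [0, 0, 0]], [[-1, 0.8, 0], [0, 0, 0]]]}}

```text
t: 3.15
ee_pos: [485.4, 268.5, 327.5]
orientation: [-2.229, -2.214, 0.0]
ft_force: [1.0, 0.4, 0.2]
width: 87.9
```

Call:
{"op": "move_arm", "data": {"motion": [[[-0.3, 0.1, 0], [0, 0, 0]], [[-0.5, 0.17, 0], [0, 0, 0]], [[-0.65, 0.17, 0], [0, 0, 0]], [[-0.65, 0.17, 0], [0, 0, 0]], [[-0.65, 0.17, 0], [0, 0, 0]]]}}

```text
t: 3.78
ee_pos: [509.7, 172.5, 327.5]
orientation: [-2.224, -2.218, -0.0]
ft_force: [0.1, 0.5, 0.5]
width: 87.9
```

```bash
python3 - <<'E'
from h import *
P,Q,o=pose(); im=ctrl.get_image('wrist'); save(im['pixels'],'w1'); print(P,Q.as_matrix().round(3))
np.savez('w1.npz',P=P,Q=Q.as_rotvec(),px=im['pixels'])
for n in ['fence_corner','carrier_corner','carrier_hole']:
  for d in ctrl.pinpoint('wrist',n): print(n,round(d['p'],2),np.round(d['location'],1),np.round(wproj(im,P,Q,d['location'])))
E
```

```text
[509.65826803 172.51460293 327.51214843] [[ 0.003  1.    -0.   ]
 [ 1.    -0.003  0.   ]
 [ 0.    -0.    -1.   ]]
fence_corner 0.58 [ 300.4 -458.9    1.5] [37. 85.]
fence_corner 0.55 [637.5 310.2  49.7] [411. 251.]
carrier_corner 0.59 [620.5 224.3  44. ] [358. 241.]
carrier_corner 0.53 [ 323.2 -248.2   -2.1] [101.  76.]
carrier_hole 0.61 [538.  180.1 122.4] [330. 202.]
```

View pics/w1.png

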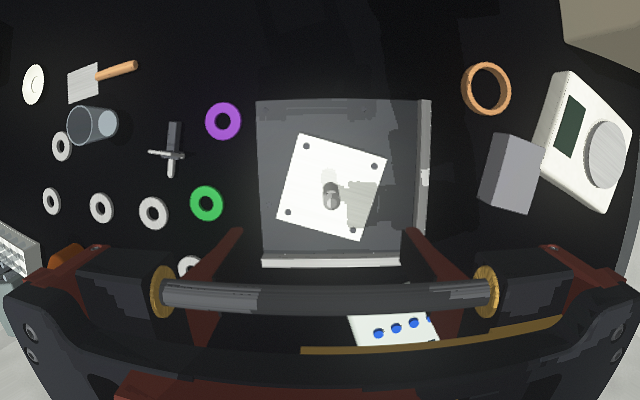

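The picture shows the plate corners near (298,134), (386,160), (358,241) and (277,218). The inner edge of the x-fence is at row ~257 and of the y-fence at col ~417. I'll refine these on a crop.

```bash
python3 - <<'E'
from h import *
px=np.load('w1.npz')['px']; c=cv2.resize(px[80:280,240:440],None,fx=3,fy=3,interpolation=cv2.INTER_CUBIC); save(c,'w1c')
E
```

```text
(no output)
```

View pics/w1c.png

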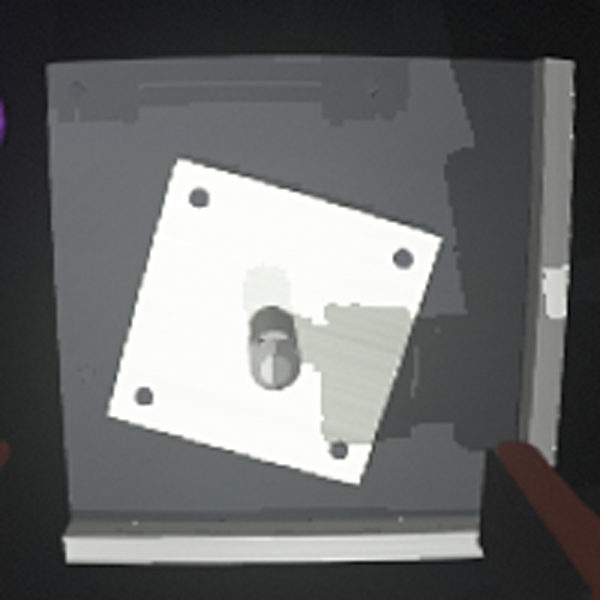

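```bash
python3 - <<'E'
from h import *
d=np.load('w1.npz'); P=d['P'];Q=R.from_rotvec(d['Q']); im=ctrl.get_image('wrist')
f=lambda u,v,z: wxy(im,P,Q,(240+(u+.5)/3-.5,80+(v+.5)/3-.5),z)[:2]
c=np.array([f(*p,57) for p in [(177,158),(442,238),(360,485),(108,415)]]); print(c.round(1),c.mean(0))
for i in range(4): e=c[(i+1)%4]-c[i]; print(np.hypot(*e).round(1),np.degrees(np.arctan2(e[1],e[0])).round(1))
print('yfence deck',[f(*p,45).round(1) for p in [(533,70),(526,250),(519,430)]])
print('yfence top',[f(*p,65).round(1) for p in [(545,70),(538,250),(528,430)]])
print('xfence deck',[f(*p,45).round(1) for p in [(75,514),(280,514),(470,514)]])
print('xfence top',[f(*p,65).round(1) for p in [(75,536),(280,536),(470,533)]])
print('spindle end',f(273,378,134),'near', f(275,368,134))
E
```

```text
[[454.4 137.3]
 [491.7 262. ]
 [616.1 225.8]
 [578.7 100.7]] [535.24029804 181.4424944 ]
130.1 73.3
129.5 -16.2
130.5 -106.6
129.6 163.6
yfence deck [array([409.1, 308.8]), array([498.3, 307.7]), array([592. , 310.1])]
yfence top [array([410.2, 308.6]), array([495.6, 307.6]), array([585.3, 308.6])]
xfence deck [array([637.5,  78. ]), array([636.9, 185.9]), array([638.8, 287.1])]
xfence top [array([641. ,  81.4]), array([640.2, 185.4]), array([640.6, 282.8])]
spindle end [538.92651888 180.12109147] near [534.82484367 180.9049326 ]
```

```bash
python3 - <<'E'
from h import *
to([535.5,181.3,180],73.5)
E
```

```text
now [509.4 172.  327.7] ang 89.9 F [-0.2  0.9  0.1] w 87.8 t 4.03
calls 1 total shift [0.062, 0.174, 0.984] turn [-0.0, -0.0, 0.273]
```

Call:
{"op": "move_arm", "data": {"motion": [[[0.062, 0.174, 0.3], [0, 0, 0.15]], [[0.062, 0.174, 0.6], [0, 0, 0.273]], [[0.062, 0.174, 0.984], [0, 0, 0.273]], [[0.062, 0.174, 0.984], [0, 0, 0.273]], [[0.062, 0.174, 0.984], [0, 0, 0.273]]]}}

```text
t: 4.65
ee_pos: [536.7, 181.0, 181.8]
orientation: [2.517, 1.879, 0.003]
ft_force: [-0.6, -0.5, -0.4]
width: 88.2
```

```bash
python3 - <<'E'
from h import *
P,Q,o=pose(); im=ctrl.get_image('wrist'); save(im['pixels'][100:400,150:500],'w2')
to([535.5,181.3,72],73.5)
E
```

```text
now [537.2 181.  182.5] ang 73.5 F [-0.2  0.6  0.2] w 87.7 t 4.7
calls 1 total shift [-0.003, -0.013, 0.737] turn [0.003, -0.002, -0.001]
```

View pics/w2.png

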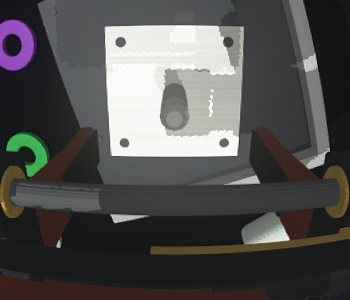

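The spindle at crop (174,118) sits midway between the fingers, at crop columns 95 and 258. Going down and gripping.

Call:
{"op": "move_arm", "data": {"motion": [[[0, -0.013, 0.25], [0, 0, 0]], [[0, -0.013, 0.5], [0, 0, 0]], [[0, -0.013, 0.737], [0, 0, 0]], [[0, -0.013, 0.737], [0, 0, 0]], [[0, -0.013, 0.737], [0, 0, 0]]]}}

```text
t: 5.32
ee_pos: [535.5, 181.6, 71.9]
orientation: [2.517, 1.878, 0.005]
ft_force: [0.2, -1.0, -0.1]
width: 87.9
```

Call:
{"op": "move_arm", "data": {"motion": [[[0, 0, 0], [0, 0, 0]], [[0, 0, 0], [0, 0, 0]], [[0, 0, 0], [0, 0, 0]], [[0, 0, 0], [0, 0, 0]], [[0, 0, 0], [0, 0, 0]]], "gripper": 0.1}}

```text
t: 5.95
ee_pos: [533.8, 181.0, 69.5]
orientation: [-2.518, -1.879, 0.0]
ft_force: [-0.2, -0.3, 0.1]
width: 41.1
```

```bash
python3 - <<'E'
from h import *
to([573,241,72],90)
E
```

```text
now [533.8 181.   69.5] ang 73.5 F [-0.2 -0.3  0.1] w 41.1 t 5.95
calls 1 total shift [0.458, 0.137, -0.017] turn [-0.0, 0.0, -0.276]
```

Call:
{"op": "move_arm", "data": {"motion": [[[0, 0, 0], [0, 0, 0]], [[0, 0, 0], [0, 0, 0]], [[0, 0, 0], [0, 0, 0]], [[0, 0, 0], [0, 0, 0]], [[0, 0, 0], [0, 0, 0]]], "gripper": 0.1}}

```text
t: 6.58
ee_pos: [533.8, 181.1, 69.5]
orientation: [-2.518, -1.879, -0.0]
ft_force: [1.0, 1.4, -1.9]
width: 21.3
```

```bash
python3 - <<'E'
from h import *
to([573,241,71],90)
E
```

```text
now [533.8 181.1  69.5] ang 73.4 F [ 1.   1.4 -1.9] w 21.3 t 6.58
calls 1 total shift [0.457, 0.137, -0.01] turn [0.0, -0.0, -0.276]
```

Call:
{"op": "move_arm", "data": {"motion": [[[0.09, 0.03, -0.007], [0, 0, -0.05]], [[0.18, 0.06, -0.007], [0, 0, -0.11]], [[0.27, 0.08, -0.007], [0, 0, -0.17]], [[0.36, 0.11, -0.007], [0, 0, -0.23]], [[0.455, 0.137, -0.007], [0, 0, -0.276]]]}}

```text
t: 7.2
ee_pos: [572.6, 241.0, 69.8]
orientation: [-2.218, -2.224, 0.003]
ft_force: [1.1, 0.8, -6.9]
width: 21.4
```

```bash
python3 - <<'E'
from h import *
P,Q,o=pose(); im=ctrl.get_image('wrist'); save(cv2.resize(im['pixels'][80:300,200:460],None,fx=3,fy=3),'w3')
to([575,243,71],90)
for n in ['scene']:
  i=ctrl.get_image(n); save(cv2.resize(i['pixels'][190:310,270:430],None,fx=5,fy=5),'s3')
E
```

```text
now [573.6 242.5  70. ] ang 90.3 F [ 1.   1.5 -7.3] w 21.4 t 7.25
calls 1 total shift [0.003, 0.01, -0.007] turn [-0.001, -0.0, 0.005]
```

View pics/w3.png

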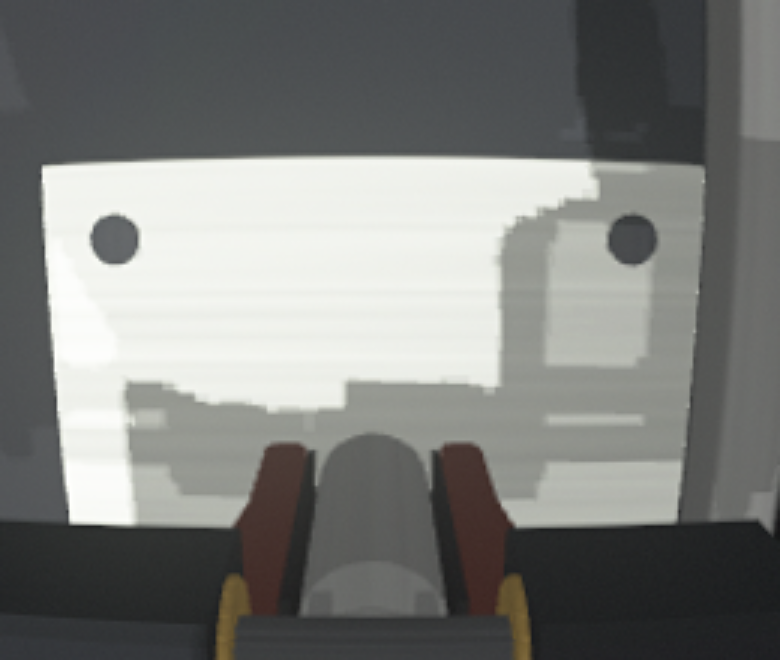

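View pics/s3.png

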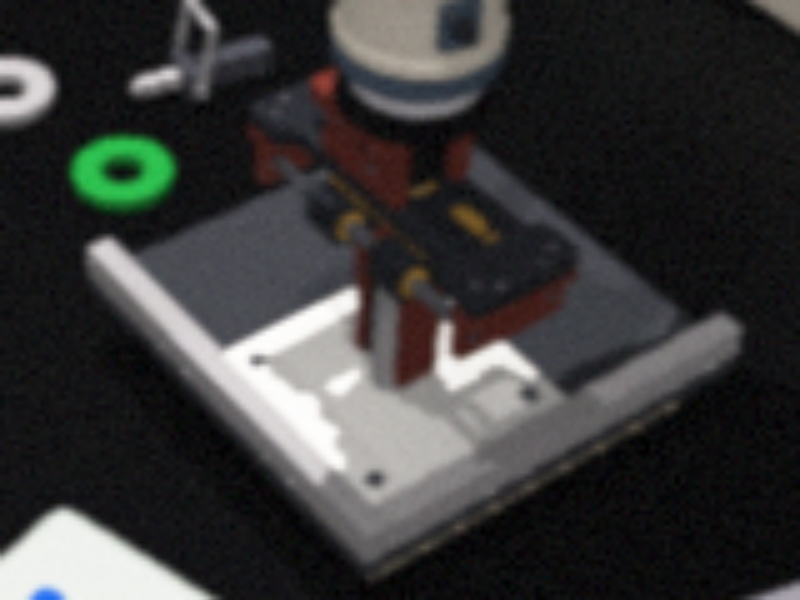

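The carrier is nearly square and about 1-3 mm short of both fences. Press in gently.

Call:
{"op": "move_arm", "data": {"motion": [[[0.01, 0.01, 0.007], [0, 0, 0]], [[0.02, 0.02, 0.007], [0, 0, 0]], [[0.03, 0.03, 0.007], [0, 0, 0]], [[0.03, 0.03, 0.007], [0, 0, 0]], [[0.03, 0.03, 0.007], [0, 0, 0]]]}}

```text
t: 7.92
ee_pos: [573.4, 241.5, 69.5]
orientation: [-2.221, -2.219, 0.015]
ft_force: [-13.1, -13.1, 9.7]
width: 21.5
```

```bash
python3 - <<'E'
from h import *
to([575,243,71],90)
E
```

```text
now [573.4 241.5  69.5] ang 90.0 F [-13.1 -13.1   9.7] w 21.5 t 7.92
calls 1 total shift [0.01, 0.011, -0.01] turn [-0.008, 0.005, -0.001]
```

Call:
{"op": "move_arm", "data": {"motion": [[[0, 0, 0], [0, 0, 0]], [[0, 0, 0], [0, 0, 0]], [[0, 0, 0], [0, 0, 0]], [[0, 0, 0], [0, 0, 0]], [[0, 0, 0], [0, 0, 0]]], "gripper": 0.75}}

```text
t: 8.55
ee_pos: [577.5, 245.2, 69.6]
orientation: [2.221, 2.222, 0.0]
ft_force: [-0.2, -0.3, -0.4]
width: 65.1
```

Call:
{"op": "move_arm", "data": {"motion": [[[0, 0, -0.3], [0, 0, 0]], [[0, 0, -0.6], [0, 0, 0]], [[0, -0.1, -1], [0, 0, 0]], [[0, -0.4, -1], [0, 0, 0]], [[0, -0.6, -1], [0, 0, 0]]], "gripper": 1}}

```text
t: 9.18
ee_pos: [486.2, 245.1, 220.4]
orientation: [2.221, 2.221, 0.002]
ft_force: [-0.0, -0.2, -0.2]
width: 87.7
```

Call:
{"op": "move_arm", "data": {"motion": [[[-0.1, 0, -0.3], [0, 0, 0]], [[-0.2, 0, -0.6], [0, 0, 0]], [[-0.2, 0, -0.8], [0, 0, 0]], [[-0.2, 0, -0.8], [0, 0, 0]], [[-0.2, 0, -0.8], [0, 0, 0]]]}}

```text
t: 9.8
ee_pos: [486.8, 214.9, 338.4]
orientation: [-2.221, -2.221, 0.002]
ft_force: [0.4, 0.3, -0.6]
width: 87.7
```

```bash
python3 - <<'E'
from h import *
P,Q,o=pose(); im=ctrl.get_image('wrist'); print(P); save(im['pixels'],'w4')
np.savez('w4.npz',P=P,Q=Q.as_rotvec(),px=im['pixels'])
save(cv2.resize(im['pixels'][80:280,240:440],None,fx=3,fy=3,interpolation=cv2.INTER_CUBIC),'w4c')
E
```

```text
[486.82629656 214.89533856 338.38937534]
```

View pics/w4c.png

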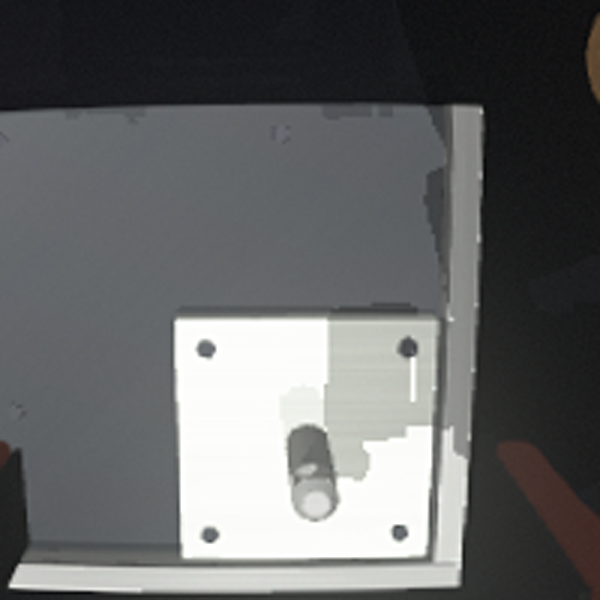

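View pics/w4.png

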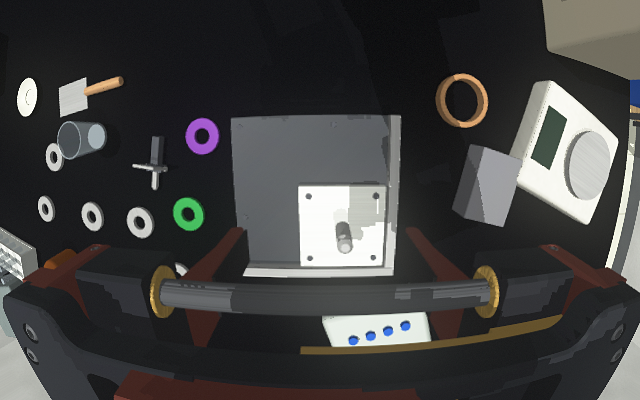

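The carrier sits in the corner and looks flush. Computing its centre and spindle from the crop corners (175,319), (441,319), (430,558) and (183,559), and finding the rings from the top view.

```bash
python3 - <<'E'
from h import *
d=np.load('w4.npz'); P=d['P'];Q=R.from_rotvec(d['Q']); im=ctrl.get_image('wrist')
f=lambda u,v,z: wxy(im,P,Q,(240+(u+.5)/3-.5,80+(v+.5)/3-.5),z)[:2]
c=np.array([f(*p,57) for p in [(175,319),(441,319),(430,558),(183,559)]]); print(c.round(1).tolist(),c.mean(0))
for i in range(4): e=c[(i+1)%4]-c[i]; print(np.hypot(*e).round(1),np.degrees(np.arctan2(e[1],e[0])).round(1))
print('end',f(315,502,134))
print('yf',[f(*p,65).round(1) for p in [(455,110),(444,400)]],'xf',[f(*p,65).round(1) for p in [(30,562),(170,564)]])
im=ctrl.get_image('top'); h=cv2.cvtColor(im['pixels'],cv2.COLOR_RGB2HSV)
for nm,m in [('white',(h[...,1]<50)&(h[...,2]>130)),('col',(h[...,1]>120)&(h[...,2]>80))]:
  n,l,s,ce=cv2.connectedComponentsWithStats(m.astype(np.uint8))
  for i in range(1,n):
    if 120<s[i,4]<600: print(nm,s[i],ce[i].round(1),cxy(im,ce[i],8).round(1))
E
```

```text
[[510.0, 176.3], [509.8, 307.3], [640.1, 309.3], [639.5, 177.2]] [574.83423774 242.53082657]
130.9 90.1
130.3 0.9
132.0 -90.3
129.5 -179.6
end [573.81188099 240.93409978]
yf [array([407.3, 309.5]), array([549.1, 309.2])] xf [array([639.3,  95.8]), array([638.5, 171. ])]
white [405 127  21  24 350] [415.2 137.6] [ 723.7 -260.5    8. ]
white [342 136  21  20 286] [352.3 145.4] [700.1 -71.5   8. ]
white [364 173  21  21 287] [374.5 182.6] [ 587.7 -137.1    8. ]
white [408 176  21  21 292] [418.3 185.7] [ 578.5 -267.2    8. ]
white [464 181  21  21 290] [473.9 190.6] [ 563.8 -431.8    8. ]
white [443 220  21  21 300] [453.2 230. ] [ 447.1 -367.7    8. ]
white [398 231  17  19 223] [405.7 240.5] [ 416.3 -227.1    8. ]
col [106  88  27  22 133] [121.9 102.1] [833.3 625.4   8. ]
col [450 133  23  25 301] [459.4 145.4] [ 700.1 -392.1    8. ]
col [327 179  21  21 315] [337.1 189. ] [568.9 -25.8   8. ]
col [314 224  21  22 314] [324.1 234.8] [433.1  13.1   8. ]
```

Call:
{"op": "move_arm", "data": {"motion": [[[-0.3, 0.1, 0], [0, 0, 0]], [[-0.6, 0.2, 0], [0, 0, 0]], [[-0.9, 0.3, 0], [0, 0, 0]], [[-1, 0.35, 0], [0, 0, 0]], [[-1, 0.4, 0], [0, 0, 0]]]}}

```text
t: 10.58
ee_pos: [547.5, 64.7, 338.8]
orientation: [-2.222, -2.219, 0.001]
ft_force: [-0.2, -0.3, 0.4]
width: 88.2
```

Call:
{"op": "move_arm", "data": {"motion": [[[-0.3, 0.1, 0.1], [0, 0, 0]], [[-0.6, 0.2, 0.3], [0, 0, 0]], [[-0.9, 0.25, 0.5], [0, 0, 0]], [[-1, 0.25, 0.7], [0, 0, 0]], [[-1, 0.25, 0.8], [0, 0, 0]]]}}

```text
t: 11.2
ee_pos: [584.4, -84.3, 217.5]
orientation: [-2.22, -2.219, 0.002]
ft_force: [-0.8, 0.5, 0.0]
width: 88.1
```

```bash
python3 - <<'E'
from h import *
to([587,-137,150],90)
E
```

```text
now [584.4 -84.3 217.5] ang 90.0 F [-0.8  0.5  0. ] w 88.1 t 11.2
calls 1 total shift [-0.352, 0.018, 0.449] turn [-0.003, -0.001, -0.0]
```

Call:
{"op": "move_arm", "data": {"motion": [[[-0.35, 0.02, 0.45], [0, 0, 0]], [[-0.35, 0.02, 0.45], [0, 0, 0]], [[-0.35, 0.02, 0.45], [0, 0, 0]], [[-0.35, 0.02, 0.45], [0, 0, 0]], [[-0.35, 0.02, 0.45], [0, 0, 0]]]}}

```text
t: 11.82
ee_pos: [589.0, -136.7, 153.7]
orientation: [2.219, 2.221, 0.002]
ft_force: [-0.1, 0.1, -0.3]
width: 88.2
```

```bash
cat >> h.py <<'E'
def rings(tag,z=10,show=True):
    """wrist-view white rings: centre from top-face hole/outer ellipse by projecting mask onto plane z"""
    P,Q,o=pose(); im=ctrl.get_image('wrist'); px=im['pixels']
    h=cv2.cvtColor(px,cv2.COLOR_RGB2HSV); m=((h[...,1]<60)&(h[...,2]>105)).astype(np.uint8)
    cs,hi=cv2.findContours(m,cv2.RETR_CCOMP,cv2.CHAIN_APPROX_NONE)
    for i,c in enumerate(cs):
        if hi[0][i][3]>=0 and len(c)>20:   # hole contours
            w=np.array([wxy(im,P,Q,p,z)[:2] for p in c[:,0].astype(float)])
            (cx,cy),r=cv2.minEnclosingCircle(w.astype(np.float32)); a=np.linalg.lstsq(np.c_[2*w,np.ones(len(w))],(w**2).sum(1),rcond=None)[0]
            rr=np.sqrt(a[2]+a[0]**2+a[1]**2)
            if 8<rr<40: print('hole',a[:2].round(1),'r',rr.round(1),'px',c[:,0].mean(0).round(0))
    if show: save(px,tag)
    return im,P,Q
E
python3 - <<'E'
from h import *
im,P,Q=rings('w5'); print(P, wproj(im,P,Q,P), wproj(im,P,Q,[P[0],P[1],5]))
E
```

```text
hole [ 587.3 -139.4] r 13.5 px [322. 189.]
hole [ 577.8 -267.7] r 12.8 px [201. 180.]
hole [ 563.5 -431.3] r 12.2 px [ 87. 172.]
hole [502.3 257.6] r 26.8 px [609. 136.]
hole [ 448.2 -366.6] r 12.0 px [122.  72.]
[ 588.96406644 -136.66514933  153.67752354] [324.62231711 246.33561488] [324.38615646 189.38848323]
```

View pics/w5.png

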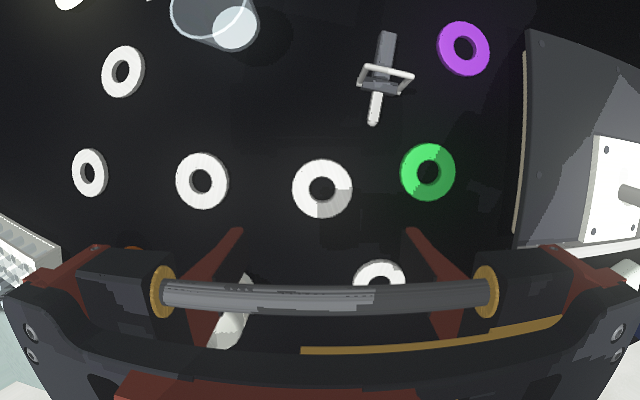

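The white ring at (322,189) is the target. The look-alikes are green at (428,172) and purple at (463,48). Its hole radius measures 13.5, as described. Going down on it.

```bash
python3 - <<'E'
from h import *
P,Q,o=pose(); im=ctrl.get_image('wrist'); save(cv2.resize(im['pixels'][140:240,250:400],None,fx=4,fy=4),'w5c')
to([587.3,-139.4,3],90)
E
```

```text
now [ 588.6 -136.9  153.3] ang 90.1 F [0.2 0.5 0.3] w 87.7 t 11.93
calls 2 total shift [-0.016, -0.011, 1.002] turn [0.002, 0.0, 0.001]
```

View pics/w5c.png

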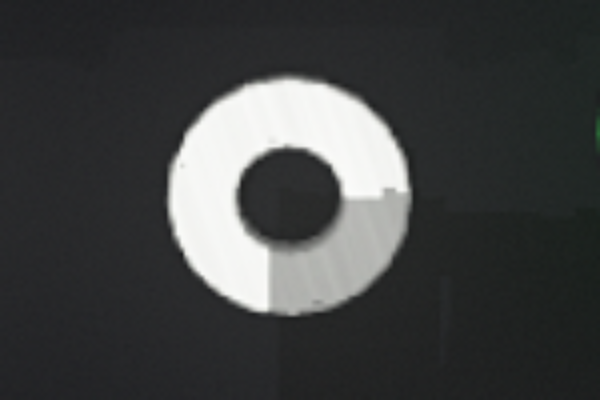

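Call:
{"op": "move_arm", "data": {"motion": [[[-0.016, -0.011, 0.35], [0, 0, 0]], [[-0.016, -0.011, 0.7], [0, 0, 0]], [[-0.016, -0.011, 0.9], [0, 0, 0]], [[-0.016, -0.011, 0.98], [0, 0, 0]], [[-0.016, -0.011, 0.98], [0, 0, 0]]]}}

```text
t: 12.55
ee_pos: [586.5, -139.7, 5.2]
orientation: [-2.221, -2.222, 0.0]
ft_force: [0.3, 0.6, -0.0]
width: 88.1
```

```bash
python3 - <<'E'
from h import *
to([587.3,-139.4,3],90)
E
```

```text
now [ 586.5 -139.7    5.2] ang 90.0 F [ 0.3  0.6 -0. ] w 88.1 t 12.55
calls 1 total shift [0.002, 0.006, 0.014] turn [-0.0, -0.0, 0.0]
```

Call:
{"op": "move_arm", "data": {"motion": [[[0.002, 0.005, 0.014], [0, 0, 0]], [[0.002, 0.005, 0.014], [0, 0, 0]], [[0.002, 0.005, 0.014], [0, 0, 0]], [[0.002, 0.005, 0.014], [0, 0, 0]], [[0.002, 0.005, 0.014], [0, 0, 0]]], "gripper": 0.6}}

```text
t: 13.18
ee_pos: [587.7, -139.6, 3.8]
orientation: [2.221, 2.221, 0.001]
ft_force: [-0.1, 0.3, 6.4]
width: 61.5
```

```bash
python3 - <<'E'
from h import *
to([587.3,-139.4,150],90)
im=ctrl.get_image('wrist'); save(cv2.resize(im['pixels'][140:320,200:460],None,fx=3,fy=3),'w6c')
E
```

```text
now [ 587.7 -139.6    3.8] ang 90.0 F [-0.1  0.3  6.4] w 61.5 t 13.18
calls 1 total shift [0.001, -0.001, -0.975] turn [0.001, 0.0, -0.0]
```

View pics/w6c.png

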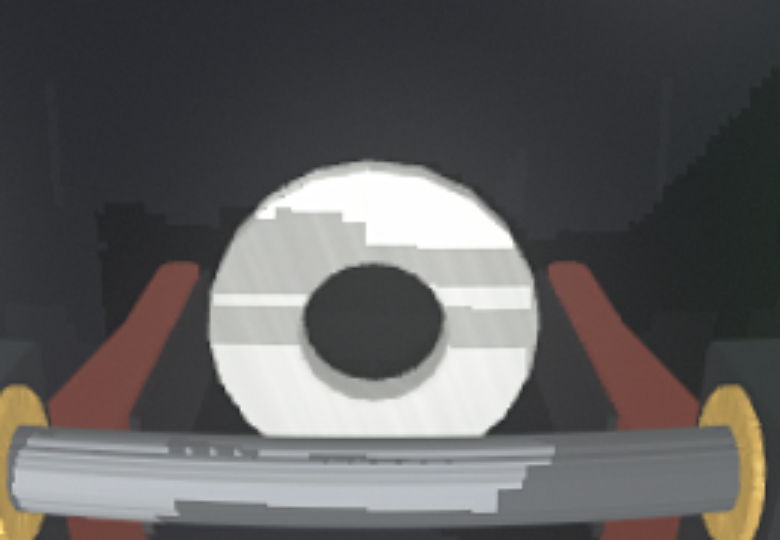

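The ring is held, with its hole at crop (374,322) clearly visible. Lift and carry.

Call:
{"op": "move_arm", "data": {"motion": [[[0, 0, -0.2], [0, 0, 0]], [[0, 0, -0.5], [0, 0, 0]], [[0.2, 0, -0.8], [0, 0, 0]], [[0.5, 0, -1], [0, 0, 0]], [[0.8, 0, -1], [0, 0, 0]]]}}

```text
t: 13.85
ee_pos: [588.6, -18.7, 155.8]
orientation: [2.22, 2.218, 0.005]
ft_force: [0.2, -0.3, -2.4]
width: 61.2
```

Call:
{"op": "move_arm", "data": {"motion": [[[0.2, 0, -0.1], [0, 0, 0]], [[0.4, 0, -0.2], [0, 0, 0]], [[0.6, -0.05, -0.2], [0, 0, 0]], [[0.8, -0.09, -0.2], [0, 0, 0]], [[1, -0.09, -0.2], [0, 0, 0]]]}}

```text
t: 14.48
ee_pos: [572.6, 131.3, 182.7]
orientation: [-2.221, -2.221, 0.001]
ft_force: [0.4, -0.4, -0.9]
width: 61.5
```

```bash
python3 - <<'E'
from h import *
to([574.5,241.5,165],90)
E
```

```text
now [572.6 131.3 182.7] ang 90.0 F [ 0.4 -0.4 -0.9] w 61.5 t 14.47
calls 1 total shift [0.735, 0.013, 0.118] turn [-0.001, 0.0, 0.0]
```

Call:
{"op": "move_arm", "data": {"motion": [[[0.2, 0.013, 0.1], [0, 0, 0]], [[0.45, 0.013, 0.118], [0, 0, 0]], [[0.735, 0.013, 0.118], [0, 0, 0]], [[0.735, 0.013, 0.118], [0, 0, 0]], [[0.735, 0.013, 0.118], [0, 0, 0]]]}}

```text
t: 15.1
ee_pos: [575.0, 240.3, 164.9]
orientation: [-2.221, -2.222, 0.002]
ft_force: [-0.7, 0.3, -1.4]
width: 61.1
```

```bash
python3 - <<'E'
from h import *
to([574.5,241.5,145],90)
P,Q,o=pose();im=ctrl.get_image('wrist'); save(cv2.resize(im['pixels'][140:320,200:460],None,fx=3,fy=3),'w7c')
np.savez('w7.npz',P=P,Q=Q.as_rotvec(),px=im['pixels'])
print(wproj(im,P,Q,P+[0,0,2]), wproj(im,P,Q,[574.5,241.5,134]))
E
```

```text
now [575.  240.3 164.9] ang 90.0 F [-0.7  0.3 -1.4] w 61.1 t 15.1
calls 1 total shift [0.008, -0.003, 0.132] turn [-0.001, 0.001, 0.001]
[324.62634793 247.71642488] [326.45204677 227.55961087]
```

View pics/w7c.png

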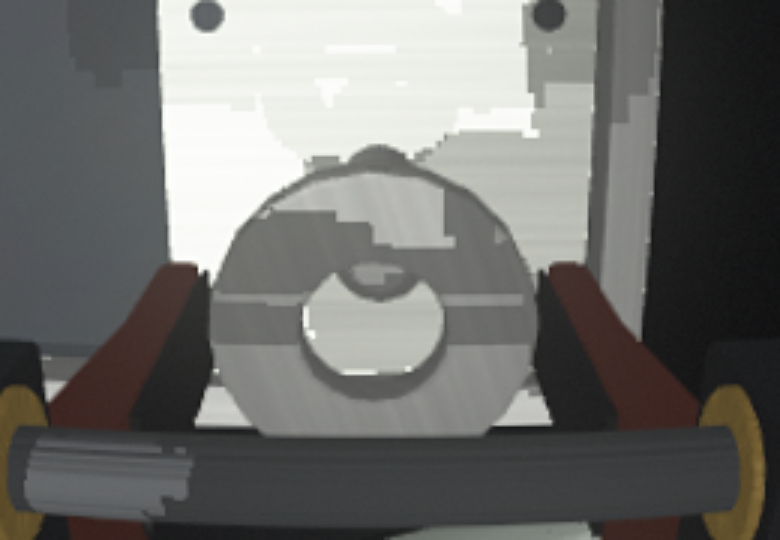

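The ring hole is centred at crop (374,322). The spindle end shows through its upper part at (377,280), as expected from parallax. Lowering to just above the end and looking again.

Call:
{"op": "move_arm", "data": {"motion": [[[0.008, 0, 0.1], [0, 0, 0]], [[0.008, 0, 0.15], [0, 0, 0]], [[0.008, 0, 0.15], [0, 0, 0]], [[0.008, 0, 0.15], [0, 0, 0]], [[0.008, 0, 0.15], [0, 0, 0]]]}}

```text
t: 15.78
ee_pos: [575.7, 241.9, 143.0]
orientation: [2.221, 2.221, 0.001]
ft_force: [-0.3, 0.0, -1.5]
width: 61.2
```

```bash
python3 - <<'E'
from h import *
to([574.5,241.5,145],90)
P,Q,o=pose();im=ctrl.get_image('wrist'); save(cv2.resize(im['pixels'][200:290,260:390],None,fx=6,fy=6),'w8c')
print(wproj(im,P,Q,P+[0,0,2]), wproj(im,P,Q,[574.5,241.5,134]), wproj(im,P,Q,[574.5+9,241.5,134]))
E
```

```text
now [575.7 241.9 143. ] ang 90.0 F [-0.3  0.  -1.5] w 61.2 t 15.78
calls 1 total shift [-0.003, -0.008, -0.013] turn [0.0, -0.0, 0.0]
[324.63015436 247.72012731] [323.83115342 238.58369399] [323.84402777 252.43256728]
```

View pics/w8c.png

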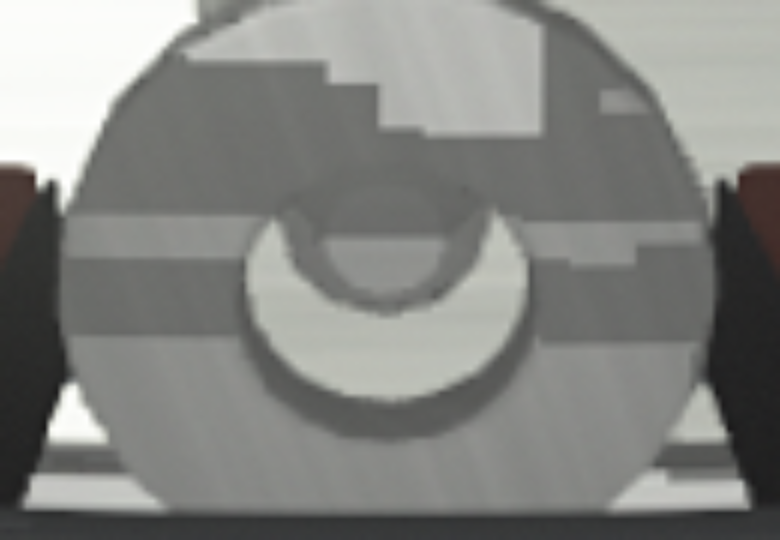

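The spindle end's disc centre is at crop (386,237), giving an axis near (575.0, 241.5), and the ring is centred on the TCP. Lower.

Call:
{"op": "move_arm", "data": {"motion": [[[-0.002, -0.005, 0.05], [0, 0, 0]], [[-0.002, -0.005, 0.1], [0, 0, 0]], [[-0.002, -0.005, 0.15], [0, 0, 0]], [[-0.002, -0.005, 0.2], [0, 0, 0]], [[-0.002, -0.005, 0.2], [0, 0, 0]]]}}

```text
t: 16.45
ee_pos: [574.2, 241.4, 111.8]
orientation: [-2.221, -2.221, 0.002]
ft_force: [-0.2, -0.3, -1.8]
width: 61.3
```

Call:
{"op": "move_arm", "data": {"motion": [[[0.001, 0.004, 0.1], [0, 0, 0]], [[0.001, 0.004, 0.2], [0, 0, 0]], [[0.001, 0.004, 0.3], [0, 0, 0]], [[0.001, 0.004, 0.32], [0, 0, 0]], [[0.001, 0.004, 0.32], [0, 0, 0]]]}}

```text
t: 17.08
ee_pos: [575.2, 241.7, 64.3]
orientation: [-2.221, -2.222, 0.001]
ft_force: [0.1, -0.3, -1.6]
width: 61.2
```

Call:
{"op": "move_arm", "data": {"motion": [[[0, 0, 0], [0, 0, 0]], [[0, 0, 0], [0, 0, 0]], [[0, 0, -0.2], [0, 0, 0]], [[0, 0, -0.5], [0, 0, 0]], [[0, 0, -0.9], [0, 0, 0]]], "gripper": 1}}

```text
t: 17.7
ee_pos: [574.6, 241.5, 200.5]
orientation: [-2.221, -2.221, 0.003]
ft_force: [0.1, -0.5, 0.3]
width: 88.3
```

```bash
python3 - <<'E'
from h import *
to([574.5,-267,165],90)
P,Q,o=pose();im=ctrl.get_image('wrist'); save(cv2.resize(im['pixels'][140:290,230:430],None,fx=4,fy=4),'w9c')
E
```

```text
now [574.6 241.5 200.5] ang 90.0 F [ 0.1 -0.5  0.3] w 88.3 t 17.7
calls 4 total shift [-3.39, -0.0, 0.239] turn [-0.002, 0.001, 0.0]
```

View pics/w9c.png

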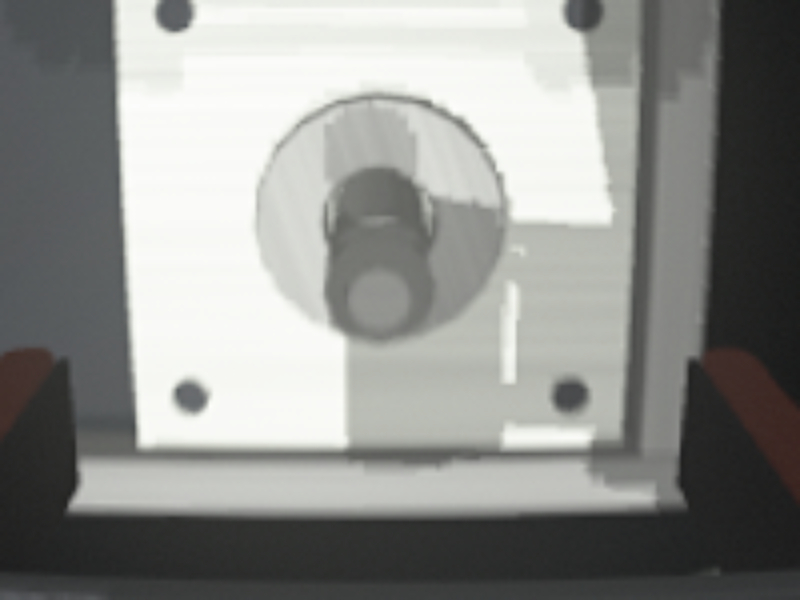

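The ring lies flat on the plate around the spindle. Next is the ring at about (700,-71).

Call:
{"op": "move_arm", "data": {"motion": [[[-0.2, 0.1, 0], [0, 0, 0]], [[-0.4, 0.2, 0], [0, 0, 0]], [[-0.6, 0.3, 0], [0, 0, 0]], [[-0.8, 0.4, 0], [0, 0, 0]], [[-1, 0.5, 0], [0, 0, 0]]]}}

```text
t: 18.38
ee_pos: [651.0, 90.8, 200.2]
orientation: [2.221, 2.221, 0.001]
ft_force: [-0.2, 0.3, -0.1]
width: 87.9
```

Call:
{"op": "move_arm", "data": {"motion": [[[-0.2, 0.1, 0], [0, 0, 0]], [[-0.5, 0.2, 0.1], [0, 0, 0]], [[-0.8, 0.3, 0.2], [0, 0, 0]], [[-1, 0.33, 0.3], [0, 0, 0]], [[-1, 0.33, 0.3], [0, 0, 0]]]}}

```text
t: 19.0
ee_pos: [699.3, -60.4, 153.6]
orientation: [-2.224, -2.218, 0.002]
ft_force: [0.4, 0.2, 0.2]
width: 87.6
```

```bash
python3 - <<'E'
from h import *
rings('w10',show=False)
to([700,-71,5],90)
E
```

```text
hole [802.1 396.5] r 16.8 px [611. 256.]
hole [791.4 433.6] r 17.4 px [624. 248.]
hole [699.7 -73.5] r 13.3 px [311. 191.]
hole [ 564.5 -431.6] r 12.2 px [46. 97.]
hole [ 579.5 -266.4] r 12.4 px [138.  88.]
now [699.6 -58.9 154.4] ang 89.9 F [ 0.1 -0.  -0.9] w 87.4 t 19.05
calls 1 total shift [-0.081, 0.003, 0.996] turn [-0.001, -0.0, -0.002]
```

Call:
{"op": "move_arm", "data": {"motion": [[[-0.097, 0, 0.3], [0, 0, 0]], [[-0.097, 0, 0.6], [0, 0, 0]], [[-0.097, 0, 0.85], [0, 0, 0]], [[-0.097, 0, 0.98], [0, 0, 0]], [[-0.097, 0, 0.98], [0, 0, 0]]]}}

```text
t: 19.68
ee_pos: [699.4, -71.8, 7.2]
orientation: [-2.219, -2.222, 0.001]
ft_force: [-0.6, -0.1, 0.9]
width: 87.9
```

```bash
python3 - <<'E'
from h import *
to([699.7,-73.5,5],90)
E
```

```text
now [699.4 -71.8   7.2] ang 90.1 F [-0.6 -0.1  0.9] w 87.9 t 19.68
calls 1 total shift [-0.012, 0.002, 0.015] turn [-0.001, -0.0, 0.001]
```

Call:
{"op": "move_arm", "data": {"motion": [[[-0.012, 0.002, 0.015], [0, 0, 0]], [[-0.012, 0.002, 0.015], [0, 0, 0]], [[-0.012, 0.002, 0.015], [0, 0, 0]], [[-0.012, 0.002, 0.015], [0, 0, 0]], [[-0.012, 0.002, 0.015], [0, 0, 0]]], "gripper": 0.6}}

```text
t: 20.3
ee_pos: [700.9, -74.6, 6.7]
orientation: [2.221, 2.221, 0.002]
ft_force: [-0.5, 0.4, 5.9]
width: 60.7
```

Call:
{"op": "move_arm", "data": {"motion": [[[0, 0, -0.2], [0, 0, 0]], [[0, 0, -0.5], [0, 0, 0]], [[0.2, 0, -0.8], [0, 0, 0]], [[0.5, -0.1, -1], [0, 0, 0]], [[0.8, -0.3, -1], [0, 0, 0]]]}}

```text
t: 20.92
ee_pos: [657.1, 46.4, 158.6]
orientation: [2.219, 2.218, 0.008]
ft_force: [0.7, 0.3, -3.1]
width: 60.6
```

```bash
python3 - <<'E'
from h import *
to([575,241.6,172],90)
E
```

```text
now [657.1  46.4 158.6] ang 90.0 F [ 0.7  0.3 -3.1] w 60.6 t 20.93
calls 2 total shift [1.301, -0.548, -0.092] turn [0.006, -0.0, -0.001]
```

Call:
{"op": "move_arm", "data": {"motion": [[[0.2, -0.1, -0.1], [0, 0, 0]], [[0.4, -0.2, -0.1], [0, 0, 0]], [[0.6, -0.3, -0.1], [0, 0, 0]], [[0.8, -0.4, -0.1], [0, 0, 0]], [[1, -0.54, -0.1], [0, 0, 0]]]}}

```text
t: 21.55
ee_pos: [573.5, 196.2, 170.4]
orientation: [2.221, 2.221, -0.0]
ft_force: [0.5, 0.8, -1.1]
width: 60.7
```

Call:
{"op": "move_arm", "data": {"motion": [[[0.15, -0.01, 0], [0, 0, 0]], [[0.3, -0.01, 0.05], [0, 0, 0]], [[0.3, -0.01, 0.15], [0, 0, 0]], [[0.3, -0.01, 0.18], [0, 0, 0]], [[0.3, -0.01, 0.18], [0, 0, 0]]]}}

```text
t: 22.18
ee_pos: [572.4, 239.4, 142.4]
orientation: [-2.222, -2.22, 0.003]
ft_force: [0.4, -0.3, -1.8]
width: 60.8
```

```bash
cat >> h.py <<'E'
def place(tag,sp=(575,241.6),zr=6):
    to([sp[0],sp[1],145],90)
    P,Q,o=pose();im=ctrl.get_image('wrist'); c=cv2.resize(im['pixels'][200:290,260:390],None,fx=6,fy=6)
    # predicted ring hole if centred at TCP (green), spindle end (red)
    for X,col,r in [(P+[0,0,zr],(0,200,0),13.5),(np.array([sp[0],sp[1],134.]),(255,0,0),8)]:
        pts=[]
        for t in np.linspace(0,2*np.pi,60):
            p=wproj(im,P,Q,X+[r*np.cos(t),r*np.sin(t),0]); pts.append([(p[0]+.5-260)*6,(p[1]+.5-200)*6])
        cv2.polylines(c,[np.round(pts).astype(np.int32)],True,col,1)
    save(c,tag)
E
python3 - <<'E'
from h import *
place('p2')
E
```

```text
now [572.4 239.4 142.4] ang 90.0 F [ 0.4 -0.3 -1.8] w 60.8 t 22.18
calls 1 total shift [0.014, 0.017, -0.017] turn [-0.002, 0.001, -0.001]
```

View pics/p2.png

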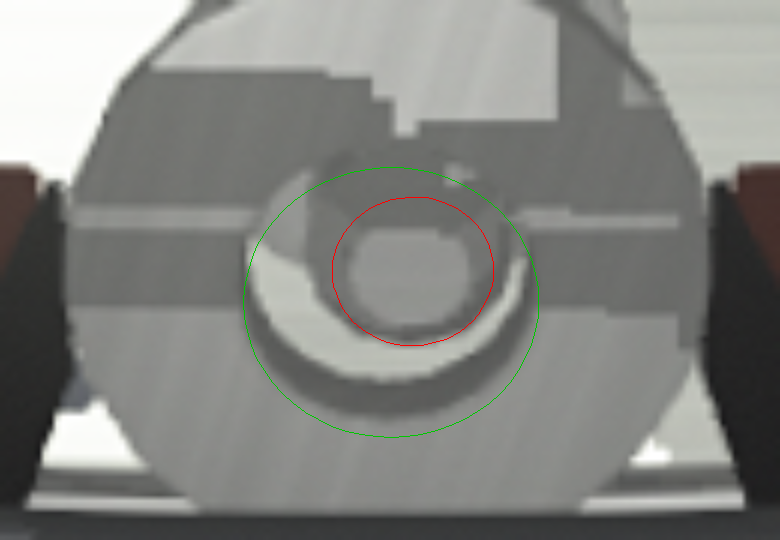

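The spindle matches the prediction; the ring sits about 1 mm towards the robot from the TCP. Correct for that and lower.

Call:
{"op": "move_arm", "data": {"motion": [[[0.015, 0.025, 0], [0, 0, 0]], [[0.015, 0.025, 0], [0, 0, 0]], [[0.015, 0.025, 0.07], [0, 0, 0]], [[0.015, 0.025, 0.15], [0, 0, 0]], [[0.015, 0.025, 0.2], [0, 0, 0]]]}}

```text
t: 22.85
ee_pos: [575.7, 242.4, 112.1]
orientation: [-2.221, -2.221, 0.002]
ft_force: [-0.1, 0.1, -1.7]
width: 60.6
```

Call:
{"op": "move_arm", "data": {"motion": [[[-0.004, 0.002, 0.08], [0, 0, 0]], [[-0.004, 0.002, 0.16], [0, 0, 0]], [[-0.004, 0.002, 0.23], [0, 0, 0]], [[-0.004, 0.002, 0.23], [0, 0, 0]], [[-0.004, 0.002, 0.23], [0, 0, 0]]]}}

```text
t: 23.48
ee_pos: [576.9, 242.1, 79.1]
orientation: [2.221, 2.222, 0.0]
ft_force: [0.0, -0.3, -1.2]
width: 61.0
```

Call:
{"op": "move_arm", "data": {"motion": [[[0, 0, 0], [0, 0, 0]], [[0, 0, 0], [0, 0, 0]], [[0, 0, -0.2], [0, 0, 0]], [[0, 0, -0.5], [0, 0, 0]], [[0, 0, -0.9], [0, 0, 0]]], "gripper": 1}}

```text
t: 24.1
ee_pos: [575.9, 241.7, 214.6]
orientation: [-2.221, -2.221, 0.003]
ft_force: [0.7, -0.5, -0.2]
width: 87.7
```

```bash
python3 - <<'E'
from h import *
to([578.5,-267,165],90)
P,Q,o=pose();im=ctrl.get_image('wrist'); save(cv2.resize(im['pixels'][140:290,230:430],None,fx=4,fy=4),'w11c')
E
```

```text
now [575.9 241.7 214.6] ang 90.0 F [ 0.7 -0.5 -0.2] w 87.7 t 24.1
calls 4 total shift [-3.391, 0.018, 0.333] turn [-0.002, 0.001, 0.0]
```

View pics/w11c.png

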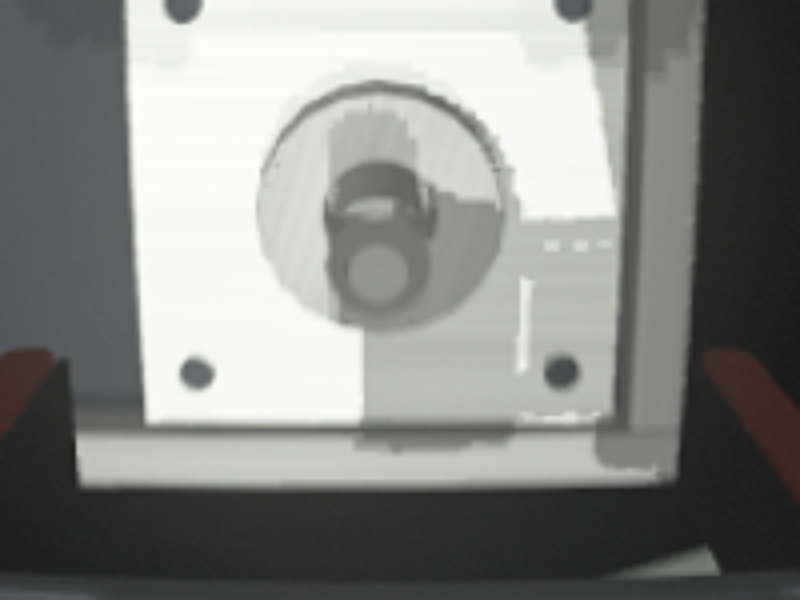

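Two rings are stacked. Now the third, near (578,-267).

Call:
{"op": "move_arm", "data": {"motion": [[[-0.2, 0, 0], [0, 0, 0]], [[-0.4, 0, 0], [0, 0, 0]], [[-0.6, 0, 0], [0, 0, 0]], [[-0.8, 0, 0], [0, 0, 0]], [[-1, 0, 0], [0, 0, 0]]]}}

```text
t: 24.78
ee_pos: [576.8, 91.2, 214.3]
orientation: [2.221, 2.221, 0.001]
ft_force: [0.4, -0.2, -0.0]
width: 87.8
```

Call:
{"op": "move_arm", "data": {"motion": [[[-0.2, 0, 0], [0, 0, 0]], [[-0.4, 0, 0], [0, 0, 0]], [[-0.6, 0, 0], [0, 0, 0]], [[-0.8, 0, 0], [0, 0, 0]], [[-1, 0, 0], [0, 0, 0]]]}}

```text
t: 25.4
ee_pos: [576.8, -59.0, 214.3]
orientation: [2.221, 2.221, 0.001]
ft_force: [0.8, -0.2, 0.3]
width: 87.3
```

Call:
{"op": "move_arm", "data": {"motion": [[[-0.3, 0, 0], [0, 0, 0]], [[-0.6, 0, 0.1], [0, 0, 0]], [[-0.9, 0, 0.2], [0, 0, 0]], [[-1, 0, 0.4], [0, 0, 0]], [[-1, 0, 0.4], [0, 0, 0]]]}}

```text
t: 26.02
ee_pos: [575.2, -208.5, 152.2]
orientation: [-2.221, -2.217, 0.002]
ft_force: [-1.2, 0.2, -0.6]
width: 88.0
```

```bash
python3 - <<'E'
from h import *
im,P,Q=rings('w12')
to([578.5,-267,5],90)
E
```

```text
hole [ 578.  -268.5] r 12.9 px [265. 194.]
hole [ 563.3 -430.5] r 11.8 px [131. 183.]
hole [477.6 -71.2] r 13.9 px [456.  99.]
hole [ 448.2 -367.5] r 12.5 px [173.  75.]
now [ 576.1 -207.9  153.5] ang 90.0 F [0.4 1.4 0.2] w 87.5 t 26.07
calls 1 total shift [-0.395, 0.018, 0.99] turn [-0.002, -0.001, -0.001]
```

View pics/w12.png

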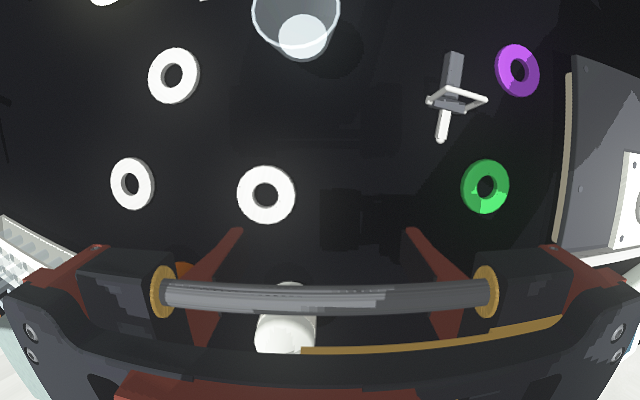

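Ring 3 is at pixel (265,194), clear of the bottles. Down.

Call:
{"op": "move_arm", "data": {"motion": [[[-0.25, 0.012, 0.2], [0, 0, 0]], [[-0.402, 0.012, 0.4], [0, 0, 0]], [[-0.402, 0.012, 0.5], [0, 0, 0]], [[-0.402, 0.012, 0.5], [0, 0, 0]], [[-0.402, 0.012, 0.5], [0, 0, 0]]]}}

```text
t: 26.7
ee_pos: [579.5, -267.4, 80.4]
orientation: [2.219, 2.222, 0.001]
ft_force: [0.2, 0.6, 0.2]
width: 87.7
```

```bash
python3 - <<'E'
from h import *
im,P,Q=rings('w13',show=False)
to([578.2,-268.5,5],90)
E
```

```text
hole [838.  240.7] r 13.3 px [622. 352.]
hole [ 577.5 -269.3] r 12.8 px [322. 208.]
hole [ 562.9 -430.5] r 11.6 px [139. 191.]
hole [478.  -59.1] r 18.4 px [552.  97.]
hole [ 448.6 -367.6] r 12.1 px [197.  50.]
now [ 579.6 -267.6   80.5] ang 90.1 F [-0.3  0.6 -0.7] w 87.7 t 26.75
calls 1 total shift [-0.006, -0.01, 0.503] turn [0.002, 0.001, 0.001]
```

Call:
{"op": "move_arm", "data": {"motion": [[[-0.009, -0.01, 0.2], [0, 0, 0]], [[-0.009, -0.01, 0.4], [0, 0, 0]], [[-0.009, -0.01, 0.49], [0, 0, 0]], [[-0.009, -0.01, 0.5], [0, 0, 0]], [[-0.009, -0.01, 0.5], [0, 0, 0]]]}}

```text
t: 27.38
ee_pos: [577.8, -269.8, 5.0]
orientation: [2.22, 2.221, 0.001]
ft_force: [0.2, -0.5, -0.1]
width: 87.5
```

Call:
{"op": "move_arm", "data": {"motion": [[[0, 0, 0], [0, 0, 0]], [[0, 0, 0], [0, 0, 0]], [[0, 0, 0], [0, 0, 0]], [[0, 0, 0], [0, 0, 0]], [[0, 0, 0], [0, 0, 0]]], "gripper": 0.6}}

```text
t: 28.0
ee_pos: [577.2, -269.7, 4.4]
orientation: [2.221, 2.221, 0.0]
ft_force: [-1.4, 1.2, 4.9]
width: 61.4
```

Call:
{"op": "move_arm", "data": {"motion": [[[0, 0, -0.2], [0, 0, 0]], [[0, 0, -0.5], [0, 0, 0]], [[0.2, 0, -0.8], [0, 0, 0]], [[0.5, 0, -1], [0, 0, 0]], [[0.8, 0, -1], [0, 0, 0]]]}}

```text
t: 28.62
ee_pos: [578.4, -149.1, 156.5]
orientation: [2.219, 2.218, 0.004]
ft_force: [0.9, -0.1, -1.8]
width: 61.5
```

Call:
{"op": "move_arm", "data": {"motion": [[[0.2, 0, -0.1], [0, 0, 0]], [[0.4, 0, -0.1], [0, 0, 0]], [[0.6, 0, -0.1], [0, 0, 0]], [[0.8, 0, -0.1], [0, 0, 0]], [[1, 0, -0.1], [0, 0, 0]]]}}

```text
t: 29.25
ee_pos: [576.5, 1.3, 168.4]
orientation: [-2.221, -2.221, 0.001]
ft_force: [-0.2, 0.3, -2.3]
width: 61.4
```

```bash
python3 - <<'E'
from h import *
to([575.5,241.6,172],90)
E
```

```text
now [576.5   1.3 168.4] ang 90.0 F [-0.2  0.3 -2.3] w 61.4 t 29.25
calls 2 total shift [1.602, -0.006, -0.024] turn [-0.001, 0.0, 0.0]
```

Call:
{"op": "move_arm", "data": {"motion": [[[0.2, 0, 0], [0, 0, 0]], [[0.4, 0, 0], [0, 0, 0]], [[0.6, 0, 0], [0, 0, 0]], [[0.8, 0, 0], [0, 0, 0]], [[1, -0.005, 0], [0, 0, 0]]]}}

```text
t: 29.88
ee_pos: [575.7, 151.2, 168.4]
orientation: [-2.221, -2.221, 0.001]
ft_force: [0.2, -0.3, -2.1]
width: 61.3
```

Call:
{"op": "move_arm", "data": {"motion": [[[0.2, 0, 0], [0, 0, 0]], [[0.4, 0, 0], [0, 0, 0]], [[0.6, 0, 0.05], [0, 0, 0]], [[0.602, 0, 0.16], [0, 0, 0]], [[0.602, 0, 0.16], [0, 0, 0]]]}}

```text
t: 30.5
ee_pos: [574.6, 239.6, 142.8]
orientation: [-2.22, -2.221, 0.007]
ft_force: [-1.2, -0.5, -1.0]
width: 61.0
```

```bash
python3 - <<'E'
from h import *
place('p3',(575.3,241.5),5.6)
E
```

```text
now [574.6 239.6 142.8] ang 90.0 F [-1.2 -0.5 -1. ] w 61.0 t 30.5
calls 1 total shift [0.013, 0.005, -0.015] turn [-0.004, 0.002, 0.001]
```

View pics/p3.png

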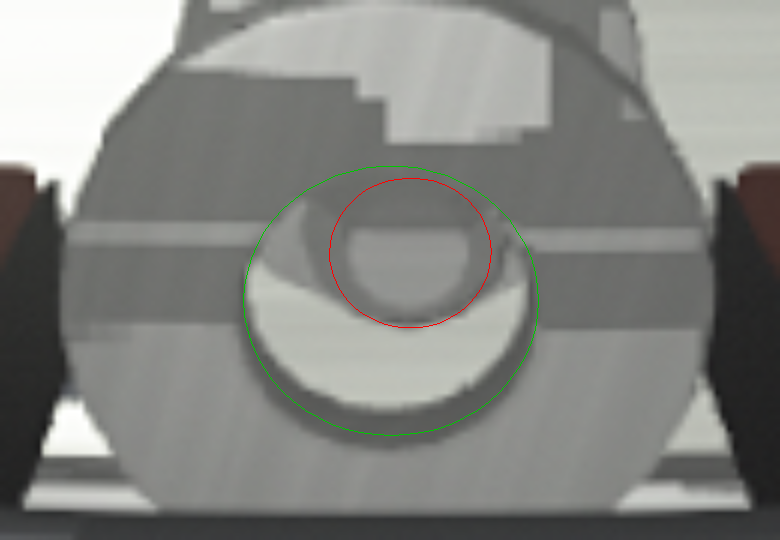

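Call:
{"op": "move_arm", "data": {"motion": [[[0.012, 0, 0], [0, 0, 0]], [[0.012, 0, 0], [0, 0, 0]], [[0.012, 0, 0.07], [0, 0, 0]], [[0.012, 0, 0.15], [0, 0, 0]], [[0.012, 0, 0.2], [0, 0, 0]]]}}

```text
t: 31.18
ee_pos: [575.6, 242.2, 113.6]
orientation: [-2.221, -2.221, 0.002]
ft_force: [0.0, 0.1, -0.9]
width: 61.4
```

Call:
{"op": "move_arm", "data": {"motion": [[[-0.004, -0.006, 0.07], [0, 0, 0]], [[-0.004, -0.006, 0.14], [0, 0, 0]], [[-0.004, -0.006, 0.19], [0, 0, 0]], [[-0.004, -0.006, 0.19], [0, 0, 0]], [[-0.004, -0.006, 0.19], [0, 0, 0]]]}}

```text
t: 31.8
ee_pos: [575.5, 242.0, 86.7]
orientation: [2.221, 2.221, 0.001]
ft_force: [-0.1, 0.8, -1.4]
width: 61.3
```

Call:
{"op": "move_arm", "data": {"motion": [[[0, 0, 0], [0, 0, 0]], [[0, 0, 0], [0, 0, 0]], [[0, 0, -0.2], [0, 0, 0]], [[0, 0, -0.5], [0, 0, 0]], [[0, 0, -0.8], [0, 0, 0]]], "gripper": 1}}

```text
t: 32.42
ee_pos: [575.2, 241.8, 207.9]
orientation: [2.221, 2.222, -0.0]
ft_force: [1.1, 0.0, 0.2]
width: 88.1
```

```bash
python3 - <<'E'
from h import *
to([565,-431,165],90)
P,Q,o=pose();im=ctrl.get_image('wrist'); save(cv2.resize(im['pixels'][140:290,230:430],None,fx=4,fy=4),'w14c')
E
```

```text
now [575.2 241.8 207.9] ang 90.0 F [1.1 0.  0.2] w 88.1 t 32.42
calls 5 total shift [-4.486, -0.069, 0.286] turn [-0.0, 0.0, 0.0]
```

View pics/w14c.png

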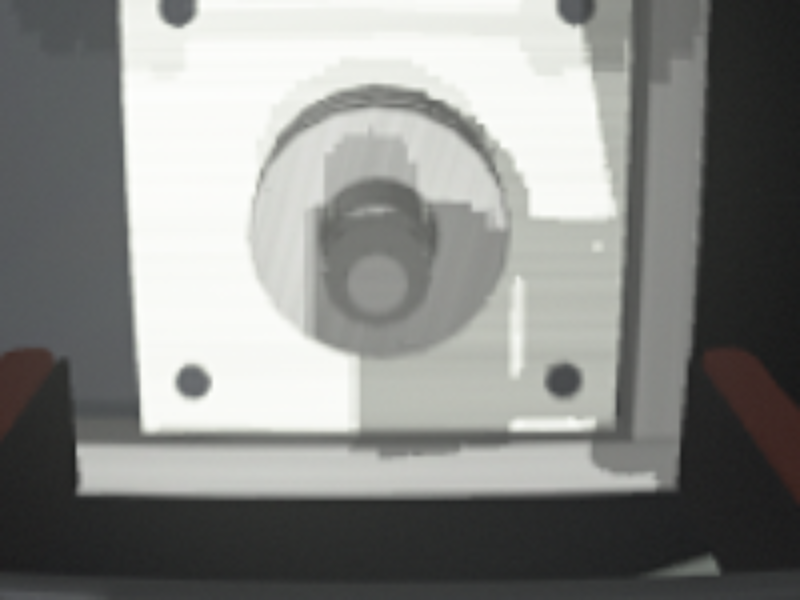

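Three rings are stacked. On to ring 4, near (564,-431).

Call:
{"op": "move_arm", "data": {"motion": [[[-0.2, 0, 0], [0, 0, 0]], [[-0.4, 0, 0], [0, 0, 0]], [[-0.6, 0, 0], [0, 0, 0]], [[-0.8, 0, 0], [0, 0, 0]], [[-1, 0, 0], [0, 0, 0]]]}}

```text
t: 33.1
ee_pos: [575.4, 90.9, 206.7]
orientation: [2.221, 2.221, 0.001]
ft_force: [-0.2, -1.0, -0.4]
width: 87.7
```

Call:
{"op": "move_arm", "data": {"motion": [[[-0.2, 0, 0], [0, 0, 0]], [[-0.4, 0, 0], [0, 0, 0]], [[-0.6, 0, 0], [0, 0, 0]], [[-0.8, 0, 0], [0, 0, 0]], [[-1, 0, 0], [0, 0, 0]]]}}

```text
t: 33.72
ee_pos: [575.4, -59.1, 206.8]
orientation: [2.221, 2.221, 0.001]
ft_force: [-0.1, -0.1, -0.2]
width: 87.9
```

Call:
{"op": "move_arm", "data": {"motion": [[[-0.2, 0, 0], [0, 0, 0]], [[-0.4, 0, 0], [0, 0, 0]], [[-0.6, 0, 0], [0, 0, 0]], [[-0.8, 0, 0], [0, 0, 0]], [[-1, -0.05, 0], [0, 0, 0]]]}}

```text
t: 34.35
ee_pos: [568.2, -209.2, 206.7]
orientation: [2.22, 2.221, 0.001]
ft_force: [0.0, 0.2, 0.0]
width: 87.8
```

Call:
{"op": "move_arm", "data": {"motion": [[[-0.3, -0.02, 0], [0, 0, 0]], [[-0.6, -0.02, 0.1], [0, 0, 0]], [[-0.9, -0.02, 0.3], [0, 0, 0]], [[-1, -0.02, 0.4], [0, 0, 0]], [[-1, -0.02, 0.4], [0, 0, 0]]]}}

```text
t: 34.98
ee_pos: [564.0, -358.0, 145.2]
orientation: [-2.221, -2.218, 0.0]
ft_force: [-0.0, 0.2, 0.3]
width: 88.0
```

```bash
python3 - <<'E'
from h import *
im,P,Q=rings('w15')
to([565,-431,80],90)
E
```

```text
hole [ 563.2 -432.9] r 12.8 px [250. 192.]
hole [ 448.  -369.6] r 13.1 px [312.  74.]
hole [ 377.3 -829. ] r 14.1 px [ 8. 73.]
now [ 564.7 -357.4  146.2] ang 90.0 F [0.4 1.5 0.7] w 87.9 t 35.02
calls 1 total shift [-0.491, 0.002, 0.441] turn [-0.001, -0.001, -0.0]
```

View pics/w15.png

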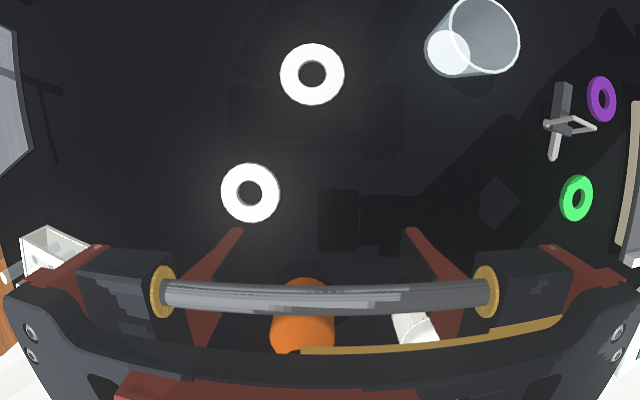

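Call:
{"op": "move_arm", "data": {"motion": [[[-0.25, 0, 0.15], [0, 0, 0]], [[-0.5, 0, 0.4], [0, 0, 0]], [[-0.5, 0, 0.44], [0, 0, 0]], [[-0.5, 0, 0.44], [0, 0, 0]], [[-0.5, 0, 0.44], [0, 0, 0]]]}}

```text
t: 35.65
ee_pos: [566.1, -432.1, 82.3]
orientation: [2.218, 2.222, 0.001]
ft_force: [0.5, 0.1, 0.3]
width: 88.0
```

```bash
python3 - <<'E'
from h import *
im,P,Q=rings('w16',show=False)
to([563.7,-432.9,5],90)
E
```

```text
hole [826.8  79.7] r 13.4 px [622. 352.]
hole [ 845.9 -935.7] r 13.2 px [ 34. 362.]
hole [ 829.1 -946.3] r 13.5 px [ 26. 352.]
hole [ 774.6 -896.3] r 17.7 px [ 29. 334.]
hole [ 562.7 -433.9] r 12.7 px [322. 206.]
hole [ 448.4 -371.2] r 12.5 px [404.  62.]
now [ 566.  -432.3   82.3] ang 90.1 F [ 0.3  0.7 -0. ] w 88.3 t 35.7
calls 1 total shift [-0.003, -0.017, 0.516] turn [0.002, 0.001, 0.001]
```

Call:
{"op": "move_arm", "data": {"motion": [[[-0.009, -0.016, 0.2], [0, 0, 0]], [[-0.009, -0.016, 0.4], [0, 0, 0]], [[-0.009, -0.016, 0.5], [0, 0, 0]], [[-0.009, -0.016, 0.515], [0, 0, 0]], [[-0.009, -0.016, 0.515], [0, 0, 0]]]}}

```text
t: 36.33
ee_pos: [563.2, -434.8, 4.3]
orientation: [2.22, 2.221, 0.0]
ft_force: [0.5, -0.2, 0.0]
width: 87.6
```

Call:
{"op": "move_arm", "data": {"motion": [[[0, 0, 0], [0, 0, 0]], [[0, 0, 0], [0, 0, 0]], [[0, 0, 0], [0, 0, 0]], [[0, 0, 0], [0, 0, 0]], [[0, 0, 0], [0, 0, 0]]], "gripper": 0.6}}

```text
t: 36.95
ee_pos: [562.7, -434.5, 3.7]
orientation: [2.221, 2.221, 0.0]
ft_force: [-0.1, 1.1, 4.7]
width: 60.4
```

Call:
{"op": "move_arm", "data": {"motion": [[[0, 0, -0.2], [0, 0, 0]], [[0, 0, -0.5], [0, 0, 0]], [[0.2, 0, -0.8], [0, 0, 0]], [[0.5, 0, -1], [0, 0, 0]], [[0.8, 0, -1], [0, 0, 0]]]}}

```text
t: 37.58
ee_pos: [563.7, -314.3, 155.9]
orientation: [2.219, 2.217, 0.002]
ft_force: [1.3, 0.4, -2.1]
width: 60.7
```

Call:
{"op": "move_arm", "data": {"motion": [[[0.2, 0, -0.1], [0, 0, 0]], [[0.4, 0, -0.15], [0, 0, 0]], [[0.6, 0, -0.15], [0, 0, 0]], [[0.8, 0, -0.15], [0, 0, 0]], [[1, 0, -0.15], [0, 0, 0]]]}}

```text
t: 38.2
ee_pos: [562.0, -163.5, 175.3]
orientation: [-2.221, -2.221, 0.001]
ft_force: [-0.2, -0.2, -2.3]
width: 60.1
```

Call:
{"op": "move_arm", "data": {"motion": [[[0.2, 0.02, 0], [0, 0, 0]], [[0.4, 0.03, 0], [0, 0, 0]], [[0.6, 0.05, 0], [0, 0, 0]], [[0.8, 0.06, 0], [0, 0, 0]], [[1, 0.08, 0], [0, 0, 0]]]}}

```text
t: 38.83
ee_pos: [574.0, -13.5, 175.3]
orientation: [-2.221, -2.221, 0.001]
ft_force: [-0.3, -0.2, -1.5]
width: 60.7
```

```bash
python3 - <<'E'
from h import *
to([575.3,241.6,165],90)
E
```

```text
now [574.  -13.5 175.3] ang 90.0 F [-0.3 -0.2 -1.5] w 60.7 t 38.83
calls 2 total shift [1.701, 0.009, 0.068] turn [-0.001, 0.0, 0.0]
```

Call:
{"op": "move_arm", "data": {"motion": [[[0.2, 0, 0], [0, 0, 0]], [[0.4, 0, 0], [0, 0, 0]], [[0.6, 0, 0], [0, 0, 0]], [[0.8, 0, 0], [0, 0, 0]], [[1, 0.005, 0], [0, 0, 0]]]}}

```text
t: 39.45
ee_pos: [574.8, 136.4, 175.2]
orientation: [-2.221, -2.221, 0.001]
ft_force: [0.4, -0.4, -1.6]
width: 60.3
```

Call:
{"op": "move_arm", "data": {"motion": [[[0.25, 0, 0], [0, 0, 0]], [[0.5, 0, 0.05], [0, 0, 0]], [[0.71, 0, 0.1], [0, 0, 0]], [[0.71, 0, 0.2], [0, 0, 0]], [[0.71, 0, 0.2], [0, 0, 0]]]}}

```text
t: 40.08
ee_pos: [573.7, 241.0, 143.8]
orientation: [-2.22, -2.221, 0.006]
ft_force: [0.0, 0.8, -2.5]
width: 60.4
```

```bash
python3 - <<'E'
from h import *
place('p4',(575.3,241.5),6)
E
```

```text
now [573.7 241.  143.8] ang 90.0 F [ 0.   0.8 -2.5] w 60.4 t 40.08
calls 1 total shift [0.003, 0.011, -0.008] turn [-0.003, 0.002, 0.0]
```

View pics/p4.png

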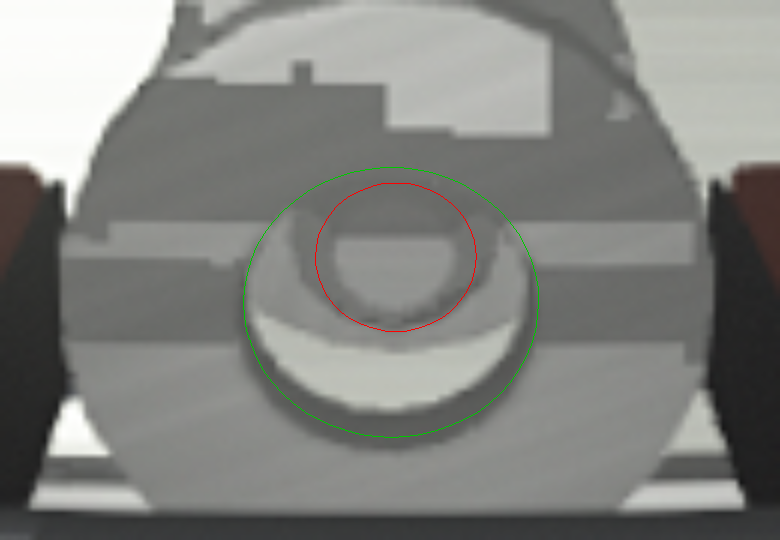

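Call:
{"op": "move_arm", "data": {"motion": [[[0, 0, 0], [0, 0, 0]], [[0, 0, 0.04], [0, 0, 0]], [[0, 0, 0.1], [0, 0, 0]], [[0, 0, 0.15], [0, 0, 0]], [[0, 0, 0.18], [0, 0, 0]]]}}

```text
t: 40.75
ee_pos: [574.8, 241.9, 117.9]
orientation: [-2.221, -2.221, 0.001]
ft_force: [-0.7, -0.3, -3.0]
width: 60.3
```

Call:
{"op": "move_arm", "data": {"motion": [[[0, 0, 0.06], [0, 0, 0]], [[0, 0, 0.12], [0, 0, 0]], [[0, 0, 0.14], [0, 0, 0]], [[0, 0, 0.14], [0, 0, 0]], [[0, 0, 0.14], [0, 0, 0]]]}}

```text
t: 41.38
ee_pos: [575.4, 242.1, 98.0]
orientation: [2.221, 2.221, 0.001]
ft_force: [0.2, -1.3, -1.8]
width: 60.2
```

Call:
{"op": "move_arm", "data": {"motion": [[[0, -0.003, 0.03], [0, 0, 0]], [[0, 0, 0.03], [0, 0, 0]], [[0, 0, -0.1], [0, 0, 0]], [[0, 0, -0.4], [0, 0, 0]], [[0, 0, -0.75], [0, 0, 0]]], "gripper": 1}}

```text
t: 42.0
ee_pos: [574.9, 241.9, 212.3]
orientation: [-2.221, -2.222, 0.001]
ft_force: [0.3, 0.2, -0.4]
width: 87.7
```

```bash
python3 - <<'E'
from h import *
to([449,-370,165],90)
P,Q,o=pose();im=ctrl.get_image('wrist'); save(cv2.resize(im['pixels'][140:290,230:430],None,fx=4,fy=4),'w17c')
E
```

```text
now [574.9 241.9 212.3] ang 90.0 F [ 0.3  0.2 -0.4] w 87.7 t 42.0
calls 5 total shift [-4.079, -0.84, 0.317] turn [-0.0, 0.0, 0.0]
```

View pics/w17c.png

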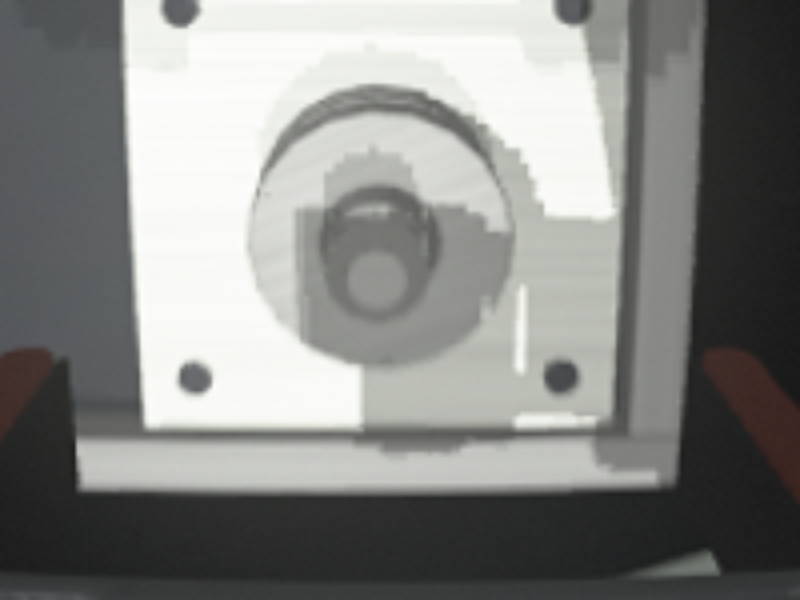

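Four are stacked. Ring 5 is near (448,-370); passing high over the beaker.

Call:
{"op": "move_arm", "data": {"motion": [[[-0.2, -0.04, 0], [0, 0, 0]], [[-0.4, -0.08, 0], [0, 0, 0]], [[-0.6, -0.12, 0], [0, 0, 0]], [[-0.8, -0.16, 0], [0, 0, 0]], [[-1, -0.2, 0], [0, 0, 0]]]}}

```text
t: 42.68
ee_pos: [545.4, 91.2, 211.7]
orientation: [2.22, 2.221, 0.003]
ft_force: [0.1, -0.5, -0.5]
width: 87.6
```

Call:
{"op": "move_arm", "data": {"motion": [[[-0.2, -0.04, 0], [0, 0, 0]], [[-0.4, -0.08, 0], [0, 0, 0]], [[-0.6, -0.12, 0], [0, 0, 0]], [[-0.8, -0.16, 0], [0, 0, 0]], [[-1, -0.2, 0], [0, 0, 0]]]}}

```text
t: 43.3
ee_pos: [515.4, -59.0, 211.7]
orientation: [2.22, 2.22, 0.002]
ft_force: [-0.3, -0.1, 0.2]
width: 87.7
```

Call:
{"op": "move_arm", "data": {"motion": [[[-0.2, -0.04, 0], [0, 0, 0]], [[-0.4, -0.08, 0], [0, 0, 0]], [[-0.6, -0.12, 0], [0, 0, 0]], [[-0.8, -0.16, 0], [0, 0, 0]], [[-1, -0.2, 0], [0, 0, 0]]]}}

```text
t: 43.92
ee_pos: [485.4, -209.1, 211.7]
orientation: [2.22, 2.22, 0.001]
ft_force: [0.5, -0.4, -0.2]
width: 88.0
```

Call:
{"op": "move_arm", "data": {"motion": [[[-0.3, -0.06, 0], [0, 0, 0]], [[-0.6, -0.12, 0], [0, 0, 0]], [[-0.9, -0.2, 0.1], [0, 0, 0]], [[-1, -0.23, 0.2], [0, 0, 0]], [[-1, -0.23, 0.3], [0, 0, 0]]]}}

```text
t: 44.55
ee_pos: [450.6, -358.4, 165.0]
orientation: [2.223, 2.219, 0.0]
ft_force: [0.3, 0.2, -1.0]
width: 87.9
```

```bash
python3 - <<'E'
from h import *
im,P,Q=rings('w18')
to([449,-370,80],90)
E
```

```text
hole [850.1 402.7] r 22.9 px [632. 352.]
hole [ 446.3 -369.5] r 13.2 px [314. 184.]
now [ 449.8 -356.6  162.8] ang 90.0 F [-0.6  1.3 -0.9] w 88.0 t 44.6
calls 1 total shift [-0.09, -0.004, 0.552] turn [-0.002, -0.002, -0.0]
```

View pics/w18.png

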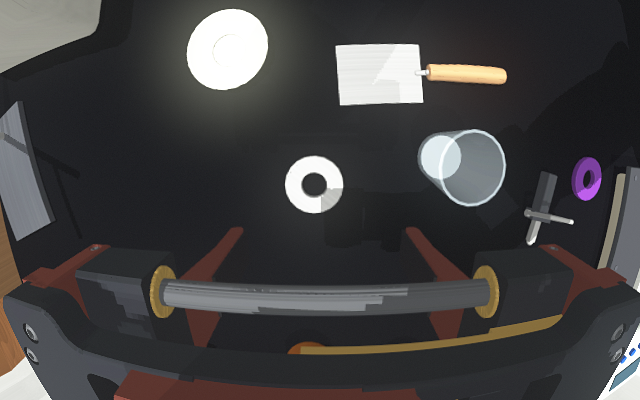

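Call:
{"op": "move_arm", "data": {"motion": [[[-0.088, -0.02, 0.2], [0, 0, 0]], [[-0.088, -0.02, 0.4], [0, 0, 0]], [[-0.088, -0.02, 0.55], [0, 0, 0]], [[-0.088, -0.02, 0.55], [0, 0, 0]], [[-0.088, -0.02, 0.55], [0, 0, 0]]]}}

```text
t: 45.22
ee_pos: [448.5, -370.6, 83.5]
orientation: [2.219, 2.223, 0.0]
ft_force: [0.2, 0.1, -0.5]
width: 88.1
```

```bash
python3 - <<'E'
from h import *
im,P,Q=rings('w19',show=False)
to([447,-370,5],90)
E
```

```text
hole [ 446.1 -369.8] r 13.2 px [325. 207.]
hole [ 408.1 -163.8] r 20.6 px [549. 149.]
now [ 448.7 -371.    83.9] ang 90.1 F [ 0.8 -0.2  0.6] w 88.1 t 45.27
calls 1 total shift [0.007, -0.012, 0.526] turn [0.001, 0.001, 0.001]
```

Call:
{"op": "move_arm", "data": {"motion": [[[0.008, -0.012, 0.2], [0, 0, 0]], [[0.008, -0.012, 0.4], [0, 0, 0]], [[0.008, -0.012, 0.5], [0, 0, 0]], [[0.008, -0.012, 0.52], [0, 0, 0]], [[0.008, -0.012, 0.52], [0, 0, 0]]]}}

```text
t: 45.9
ee_pos: [446.5, -370.3, 5.5]
orientation: [2.22, 2.221, 0.0]
ft_force: [-0.6, 0.3, 0.0]
width: 87.8
```

Call:
{"op": "move_arm", "data": {"motion": [[[0, 0, 0], [0, 0, 0]], [[0, 0, 0], [0, 0, 0]], [[0, 0, 0], [0, 0, 0]], [[0, 0, 0], [0, 0, 0]], [[0, 0, 0], [0, 0, 0]]], "gripper": 0.6}}

```text
t: 46.52
ee_pos: [446.1, -370.1, 5.1]
orientation: [2.221, 2.221, 0.0]
ft_force: [-0.7, 1.3, 5.3]
width: 61.0
```

Call:
{"op": "move_arm", "data": {"motion": [[[0, 0, -0.2], [0, 0, 0]], [[0, 0, -0.5], [0, 0, 0]], [[0, 0.1, -0.8], [0, 0, 0]], [[0, 0.2, -1], [0, 0, 0]], [[0, 0.3, -1], [0, 0, 0]]]}}

```text
t: 47.15
ee_pos: [492.6, -370.9, 156.8]
orientation: [2.218, 2.218, 0.001]
ft_force: [-0.4, -0.5, -1.6]
width: 61.2
```

```bash
python3 - <<'E'
from h import *
to([575.3,241.6,175],90)
E
```

```text
now [ 492.6 -370.9  156.8] ang 90.0 F [-0.4 -0.5 -1.6] w 61.2 t 47.15
calls 5 total shift [4.083, 0.552, -0.131] turn [0.003, 0.003, 0.0]
```

Call:
{"op": "move_arm", "data": {"motion": [[[0.2, 0.05, -0.1], [0, 0, 0]], [[0.4, 0.1, -0.14], [0, 0, 0]], [[0.6, 0.2, -0.14], [0, 0, 0]], [[0.8, 0.25, -0.14], [0, 0, 0]], [[1, 0.3, -0.14], [0, 0, 0]]]}}

```text
t: 47.78
ee_pos: [535.3, -218.4, 173.4]
orientation: [-2.219, -2.22, 0.002]
ft_force: [-0.8, 0.1, -1.8]
width: 60.7
```

Call:
{"op": "move_arm", "data": {"motion": [[[0.2, 0.05, 0], [0, 0, 0]], [[0.4, 0.1, 0], [0, 0, 0]], [[0.6, 0.15, 0], [0, 0, 0]], [[0.8, 0.2, 0], [0, 0, 0]], [[1, 0.25, 0], [0, 0, 0]]]}}

```text
t: 48.4
ee_pos: [572.6, -68.7, 173.3]
orientation: [-2.219, -2.22, 0.003]
ft_force: [0.1, -1.0, -2.0]
width: 61.4
```

Call:
{"op": "move_arm", "data": {"motion": [[[0.2, 0, 0], [0, 0, 0]], [[0.4, 0, 0], [0, 0, 0]], [[0.6, 0, 0], [0, 0, 0]], [[0.8, 0, 0], [0, 0, 0]], [[1, 0, 0], [0, 0, 0]]]}}

```text
t: 49.02
ee_pos: [572.3, 81.1, 173.4]
orientation: [-2.22, -2.22, 0.004]
ft_force: [0.5, -1.0, -1.5]
width: 61.3
```

```bash
python3 - <<'E'
from h import *
to([574.3,241.4,175],90)
E
```

```text
now [572.3  81.1 173.4] ang 90.0 F [ 0.5 -1.  -1.5] w 61.3 t 49.02
calls 2 total shift [1.069, 0.014, -0.011] turn [-0.003, 0.0, 0.0]
```

Call:
{"op": "move_arm", "data": {"motion": [[[0.25, 0.01, 0], [0, 0, 0]], [[0.5, 0.01, 0], [0, 0, 0]], [[0.75, 0.01, 0], [0, 0, 0]], [[1, 0.012, 0], [0, 0, 0]], [[1, 0.012, 0], [0, 0, 0]]]}}

```text
t: 49.65
ee_pos: [574.1, 232.1, 173.3]
orientation: [-2.217, -2.224, 0.004]
ft_force: [-0.4, -0.2, -2.2]
width: 61.3
```

Call:
{"op": "move_arm", "data": {"motion": [[[0.065, 0, 0.05], [0, 0, 0]], [[0.065, 0, 0.15], [0, 0, 0]], [[0.065, 0, 0.19], [0, 0, 0]], [[0.065, 0, 0.19], [0, 0, 0]], [[0.065, 0, 0.19], [0, 0, 0]]]}}

```text
t: 50.28
ee_pos: [575.5, 239.5, 147.5]
orientation: [2.222, 2.221, 0.001]
ft_force: [0.0, 0.5, -1.9]
width: 61.3
```

```bash
python3 - <<'E'
from h import *
place('p5',(575.3,241.5),5)
E
```

```text
now [575.5 239.5 147.5] ang 90.0 F [ 0.   0.5 -1.9] w 61.3 t 50.27
calls 1 total shift [0.013, -0.001, 0.016] turn [0.0, -0.0, -0.0]
```

View pics/p5.png

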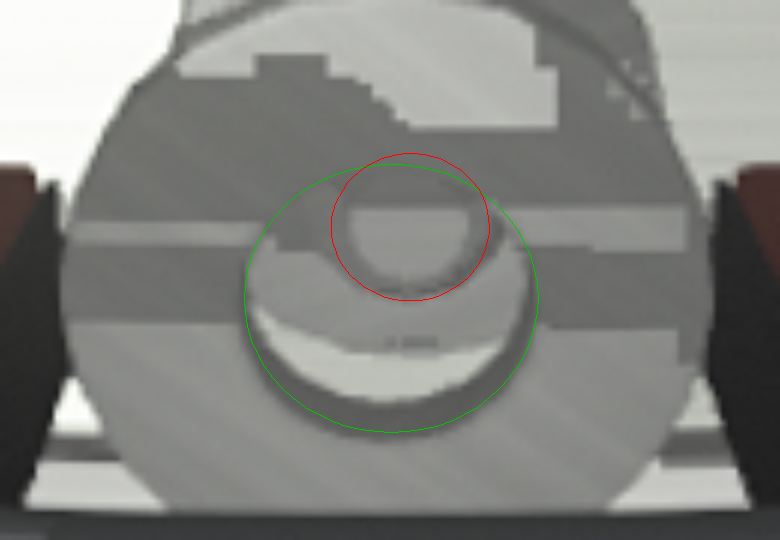

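Call:
{"op": "move_arm", "data": {"motion": [[[0.013, -0.004, 0], [0, 0, 0]], [[0.013, -0.004, 0.05], [0, 0, 0]], [[0.013, -0.004, 0.1], [0, 0, 0]], [[0.013, -0.004, 0.16], [0, 0, 0]], [[0.013, -0.004, 0.16], [0, 0, 0]]]}}

```text
t: 50.95
ee_pos: [573.8, 241.5, 122.0]
orientation: [-2.221, -2.221, 0.003]
ft_force: [0.3, 0.1, -0.6]
width: 60.9
```

```bash
python3 - <<'E'
from h import *
to([574.8,241.7,104.5],90)
E
```

```text
now [573.8 241.5 122. ] ang 90.0 F [ 0.3  0.1 -0.6] w 60.9 t 50.95
calls 1 total shift [0.002, 0.007, 0.117] turn [-0.002, 0.001, 0.0]
```

Call:
{"op": "move_arm", "data": {"motion": [[[0, 0.003, 0.05], [0, 0, 0]], [[0, 0.003, 0.1], [0, 0, 0]], [[0, 0.003, 0.117], [0, 0, 0]], [[0, 0.003, 0.117], [0, 0, 0]], [[0, 0.003, 0.117], [0, 0, 0]]]}}

```text
t: 51.58
ee_pos: [575.1, 241.8, 105.9]
orientation: [2.221, 2.222, 0.0]
ft_force: [-0.8, -0.1, -2.2]
width: 61.1
```

Call:
{"op": "move_arm", "data": {"motion": [[[0, 0, 0], [0, 0, 0]], [[0, 0, 0], [0, 0, 0]], [[0, 0, -0.1], [0, 0, 0]], [[0, 0, -0.4], [0, 0, 0]], [[0, 0, -0.7], [0, 0, 0]]], "gripper": 1}}

```text
t: 52.2
ee_pos: [575.0, 241.8, 212.7]
orientation: [2.221, 2.222, 0.0]
ft_force: [0.3, -0.2, 0.0]
width: 88.0
```

```bash
python3 - <<'E'
from h import *
to([450,-80,300],90)
P,Q,o=pose();im=ctrl.get_image('wrist'); save(cv2.resize(im['pixels'][140:290,230:430],None,fx=4,fy=4),'w20c')
im=ctrl.get_image('scene'); save(cv2.resize(im['pixels'][130:310,230:430],None,fx=4,fy=4)[:, :],'s20')
E
```

```text
now [575.  241.8 212.7] ang 90.0 F [ 0.3 -0.2  0. ] w 88.0 t 52.2
calls 3 total shift [-2.145, -0.833, -0.582] turn [0.0, -0.0, 0.0]
```

View pics/w20c.png

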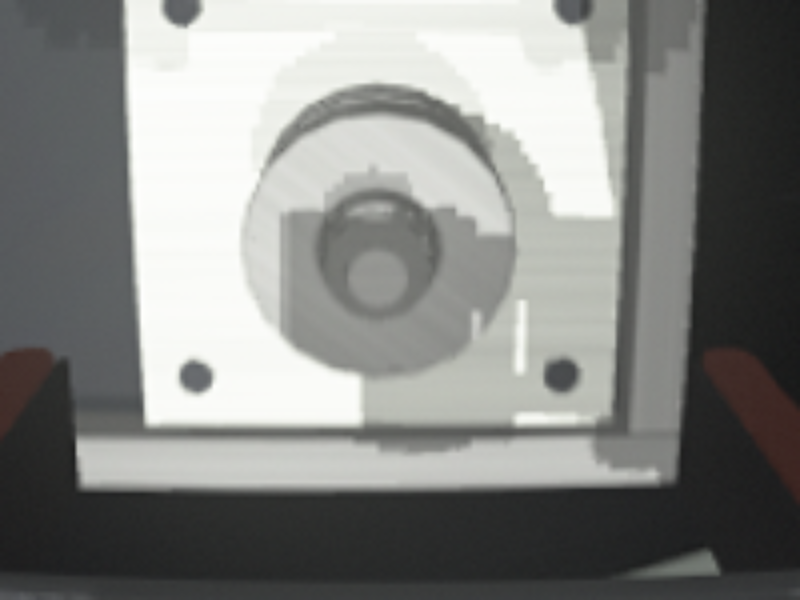

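View pics/s20.png

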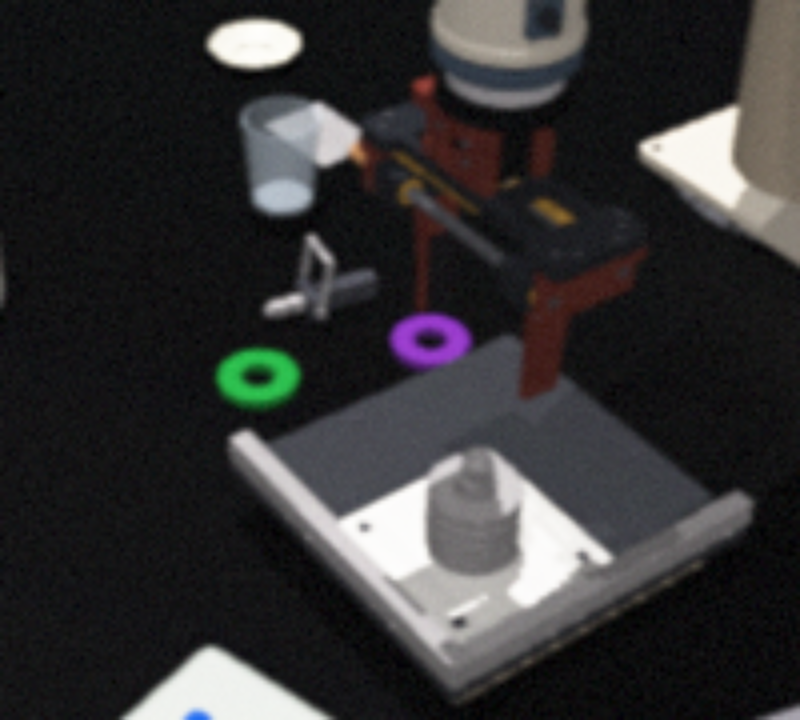

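All five rings are on the spindle. Next is the pin: hover near it to measure.

Call:
{"op": "move_arm", "data": {"motion": [[[-0.2, -0.06, -0.1], [0, 0, 0]], [[-0.4, -0.12, -0.1], [0, 0, 0]], [[-0.6, -0.2, -0.1], [0, 0, 0]], [[-0.8, -0.3, -0.1], [0, 0, 0]], [[-1, -0.4, -0.1], [0, 0, 0]]]}}

```text
t: 52.92
ee_pos: [514.3, 90.8, 225.8]
orientation: [2.221, 2.222, 0.0]
ft_force: [0.5, 0.2, -0.4]
width: 87.6
```

Call:
{"op": "move_arm", "data": {"motion": [[[-0.2, -0.1, 0], [0, 0, 0]], [[-0.4, -0.2, 0], [0, 0, 0]], [[-0.7, -0.3, 0], [0, 0, 0]], [[-1, -0.43, 0], [0, 0, 0]], [[-1, -0.43, 0], [0, 0, 0]]]}}

```text
t: 53.55
ee_pos: [449.2, -60.3, 225.8]
orientation: [-2.225, -2.217, 0.001]
ft_force: [-0.3, 0.1, -0.6]
width: 87.8
```

Call:
{"op": "move_arm", "data": {"motion": [[[-0.13, 0, 0.1], [0, 0, 0.2]], [[-0.13, 0, 0.2], [0, 0, 0.2]], [[-0.13, 0, 0.25], [0, 0, 0.2]], [[-0.13, 0, 0.25], [0, 0, 0.2]], [[-0.13, 0, 0.25], [0, 0, 0.2]]]}}

```text
t: 54.18
ee_pos: [450.9, -77.3, 188.4]
orientation: [2.439, 1.979, 0.0]
ft_force: [-0.2, 0.1, 0.1]
width: 87.6
```

```bash
python3 - <<'E'
from h import *
P,Q,o=pose(); im=ctrl.get_image('wrist'); save(im['pixels'],'w21'); save(cv2.resize(im['pixels'][110:240,230:430],None,fx=4,fy=4),'w21c')
np.savez('w21.npz',P=P,Q=Q.as_rotvec(),px=im['pixels'])
for n in ['pin_handle','pin_shoulder','loop_bar']:
  for d in ctrl.pinpoint('wrist',n): print(n,round(d['p'],2),np.round(d['location'],1),np.round(wproj(im,P,Q,d['location'])))
to([440,-76,100],78)
E
```

```text
pin_handle 0.89 [454.9 -79.4  11.5] [323. 188.]
pin_shoulder 0.78 [488.9 -87.   11.5] [323. 218.]
loop_bar 0.59 [473.4 -77.2  53.3] [329. 214.]
loop_bar 0.3 [577.1 243.4  83.7] [591. 244.]
now [450.8 -77.7 188.5] ang 78.0 F [0.1 0.  0. ] w 88.0 t 54.38
calls 1 total shift [-0.004, -0.073, 0.59] turn [0.001, -0.0, 0.001]
```

View pics/w21.png

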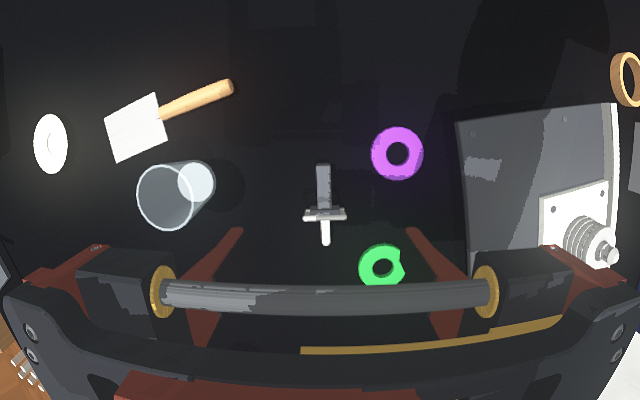

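View pics/w21c.png

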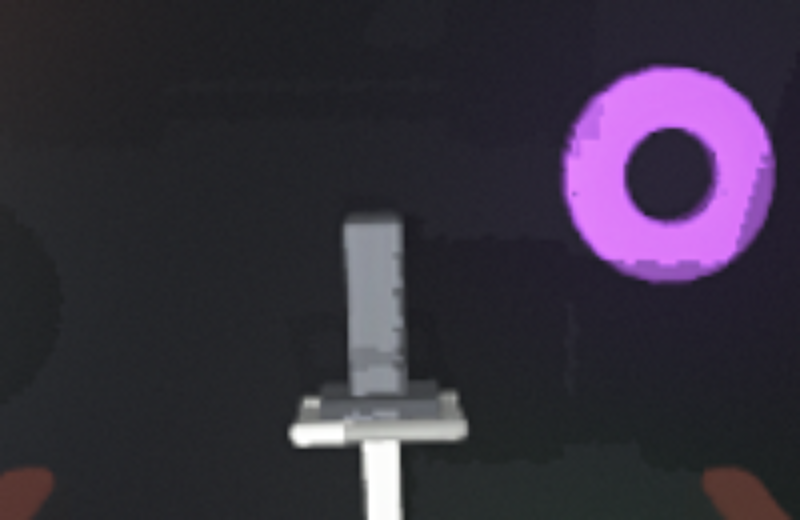

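The pin is at full-picture (324,200), loop open, handle rear at crop (374,220) and shank forward at (382,480). Computing its line.

```bash
python3 - <<'E'
from h import *
d=np.load('w21.npz'); P=d['P'];Q=R.from_rotvec(d['Q']); im=ctrl.get_image('wrist')
f=lambda u,v,z: wxy(im,P,Q,(230+(u+.5)/4-.5,110+(v+.5)/4-.5),z)[:2]
a=f(374,220,20);b=f(378.5,388,20); e=wxy(im,P,Q,(326,245),10)[:2]; s=f(381.5,450,15); s2=f(385,515,15)
print(a,b,e,s,s2); 
for p,q in [(a,b),(a,e),(b,s2),(s,s2)]: v=q-p; print(np.hypot(*v).round(1),np.degrees(np.arctan2(v[1],v[0])).round(2))
w=[f(u,300,20) for u in (347,404)]; print(np.hypot(*(w[0]-w[1])))
E
```

```text
[427.88747499 -73.75401897] [473.93513657 -82.24224419] [523.40080849 -90.55294568] [493.44018617 -85.48163391] [513.14527373 -88.58779687]
46.8 -10.44
97.0 -9.98
39.7 -9.19
19.9 -8.96
15.510948541933974
```

```bash
python3 - <<'E'
from h import *
to([443.5,-76.5,60],80)
E
```

```text
now [450.7 -77.7 188.5] ang 78.0 F [0.2 1.1 0.2] w 87.5 t 54.42
calls 1 total shift [-0.002, -0.049, 0.857] turn [0.001, -0.0, -0.033]
```

Call:
{"op": "move_arm", "data": {"motion": [[[-0.002, -0.049, 0.1], [0, 0, -0.033]], [[-0.002, -0.049, 0.3], [0, 0, -0.033]], [[-0.002, -0.049, 0.55], [0, 0, -0.033]], [[-0.002, -0.049, 0.75], [0, 0, -0.033]], [[-0.002, -0.049, 0.857], [0, 0, -0.033]]], "gripper": 0.45}}

```text
t: 55.05
ee_pos: [442.7, -76.5, 58.3]
orientation: [-2.406, -2.018, 0.002]
ft_force: [-0.2, 0.4, 0.2]
width: 41.6
```

```bash
python3 - <<'E'
from h import *
to([443.5,-76.5,6],80)
P,Q,o=pose(); im=ctrl.get_image('wrist'); save(cv2.resize(im['pixels'][130:300,220:430],None,fx=3.5,fy=3.5),'w22c')
E
```

```text
now [442.7 -76.5  58.3] ang 80.0 F [-0.2  0.4  0.2] w 41.6 t 55.05
calls 1 total shift [0.001, 0.006, 0.349] turn [-0.001, -0.0, -0.0]
```

View pics/w22c.png

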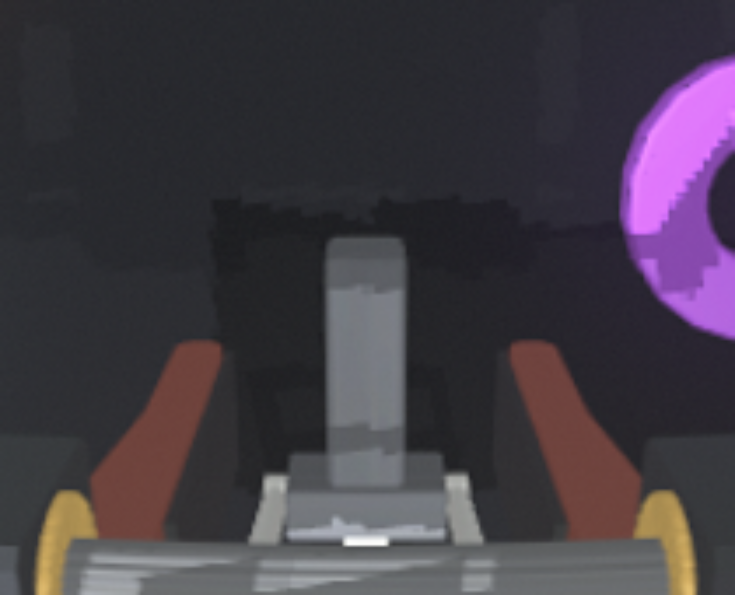

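Handle centred between the fingers. Down and grip.

Call:
{"op": "move_arm", "data": {"motion": [[[0, 0.003, 0.1], [0, 0, 0]], [[0, 0.003, 0.2], [0, 0, 0]], [[0, 0.003, 0.3], [0, 0, 0]], [[0, 0.003, 0.345], [0, 0, 0]], [[0, 0.003, 0.345], [0, 0, 0]]]}}

```text
t: 55.72
ee_pos: [443.4, -76.5, 7.4]
orientation: [-2.406, -2.019, 0.001]
ft_force: [0.2, -0.0, -0.0]
width: 39.3
```

Call:
{"op": "move_arm", "data": {"motion": [[[0, 0, 0], [0, 0, 0]], [[0, 0, 0], [0, 0, 0]], [[0, 0, 0], [0, 0, 0]], [[0, 0, 0], [0, 0, 0]], [[0, 0, 0], [0, 0, 0]]], "gripper": 0.05}}

```text
t: 56.35
ee_pos: [444.0, -76.7, 8.2]
orientation: [2.406, 2.019, 0.001]
ft_force: [-0.5, 0.1, 6.4]
width: 15.8
```

```bash
python3 - <<'E'
from h import *
to([443.5,-76.5,150],80)
P,Q,o=pose(); im=ctrl.get_image('wrist'); save(cv2.resize(im['pixels'][130:300,220:430],None,fx=3.5,fy=3.5),'w23c')
E
```

```text
now [444.  -76.7   8.2] ang 80.0 F [-0.5  0.1  6.4] w 15.8 t 56.35
calls 1 total shift [0.0, -0.003, -0.945] turn [0.001, 0.0, -0.0]
```

View pics/w23c.png

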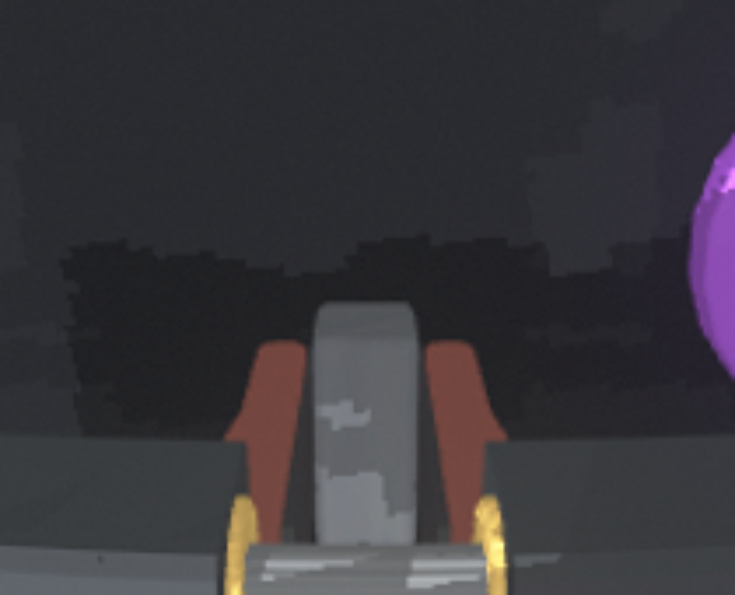

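The pin is gripped (width 15.8). Lift, turn square and carry.

Call:
{"op": "move_arm", "data": {"motion": [[[0, 0, -0.2], [0, 0, 0]], [[0, 0, -0.5], [0, 0, 0]], [[0, 0, -0.8], [0, 0, -0.05]], [[0, 0, -1], [0, 0, -0.1]], [[0.1, 0, -1], [0, 0, -0.167]]]}}

```text
t: 57.02
ee_pos: [447.6, -62.1, 159.6]
orientation: [2.217, 2.221, 0.004]
ft_force: [0.3, 0.1, -2.3]
width: 15.8
```

```bash
python3 - <<'E'
from h import *
to([455,241.5,160],90)
E
```

```text
now [447.6 -62.1 159.6] ang 90.1 F [ 0.3  0.1 -2.3] w 15.8 t 57.02
calls 3 total shift [2.024, 0.053, -0.004] turn [0.004, 0.001, 0.002]
```

Call:
{"op": "move_arm", "data": {"motion": [[[0.2, 0, 0], [0, 0, 0]], [[0.4, 0, 0], [0, 0, 0]], [[0.6, 0, 0], [0, 0, 0]], [[0.8, 0, 0], [0, 0, 0]], [[1, 0.02, 0], [0, 0, 0]]]}}

```text
t: 57.65
ee_pos: [447.7, 89.6, 156.1]
orientation: [-2.218, -2.222, 0.004]
ft_force: [0.4, -0.5, -1.5]
width: 15.6
```

Call:
{"op": "move_arm", "data": {"motion": [[[0.2, 0, 0], [0, 0, 0]], [[0.4, 0, 0], [0, 0, 0]], [[0.6, 0, 0], [0, 0, 0]], [[0.8, 0, 0], [0, 0, 0]], [[1.0, 0.02, 0], [0, 0, 0]]]}}

```text
t: 58.28
ee_pos: [450.6, 239.3, 155.8]
orientation: [-2.218, -2.223, 0.005]
ft_force: [1.0, -0.6, -1.4]
width: 15.7
```

```bash
python3 - <<'E'
from h import *
to([455,241.5,118.5],90)
im=ctrl.get_image('scene'); save(cv2.resize(im['pixels'][180:310,270:430],None,fx=5,fy=5,interpolation=cv2.INTER_CUBIC),'s24')
E
```

```text
now [450.6 239.3 155.8] ang 90.1 F [ 1.  -0.6 -1.4] w 15.7 t 58.27
calls 1 total shift [0.015, 0.03, 0.248] turn [-0.003, 0.001, 0.002]
```

View pics/s24.png

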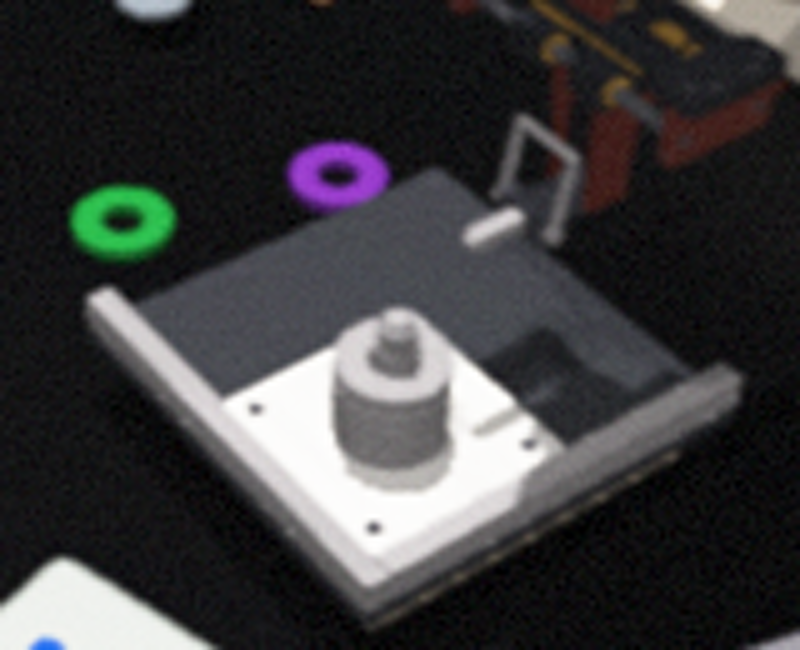

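The pin is held level with the loop open. Descend to hole height, tip about 15 mm short of the spindle.

Call:
{"op": "move_arm", "data": {"motion": [[[0.015, 0.03, 0.1], [0, 0, 0]], [[0.015, 0.05, 0.2], [0, 0, 0]], [[0.015, 0.1, 0.24], [0, 0, 0]], [[0.015, 0.12, 0.245], [0, 0, 0]], [[0.015, 0.12, 0.245], [0, 0, 0]]]}}

```text
t: 58.95
ee_pos: [470.9, 240.1, 121.2]
orientation: [2.222, 2.221, 0.001]
ft_force: [-0.1, 0.2, -1.0]
width: 15.7
```

```bash
python3 - <<'E'
from h import *
to([470,241.5,118.2],90)
P,Q,o=pose(); im=ctrl.get_image('wrist'); save(cv2.resize(im['pixels'][180:320,230:430],None,fx=4,fy=4),'w25c')
im=ctrl.get_image('scene'); save(cv2.resize(im['pixels'][220:280,310:390],None,fx=9,fy=9,interpolation=cv2.INTER_CUBIC),'s25')
for X in [P+[80.5,0,1.8],[575.3,241.5,120],[575.3,241.5,134]]: print(proj(im,X), (proj(im,X)-[310,220])*9)
im=ctrl.get_image('top'); save(cv2.resize(im['pixels'][160:240,220:330],None,fx=7,fy=7,interpolation=cv2.INTER_CUBIC),'t25')
for X in [P+[80.5,0,1.8],[575.3,241.5,120],[575.3,241.5,134]]: print((proj(im,X)-[220,160])*7)
E
```

```text
now [470.9 240.1 121.2] ang 90.0 F [-0.1  0.2 -1. ] w 15.7 t 58.95
calls 1 total shift [0.009, -0.006, 0.02] turn [0.0, -0.0, -0.001]
[355.9999031  242.68741375] [413.99912787 204.18672374]
[348.80618617 247.52268337] [349.25567554 247.7041503 ]
[349.10177015 243.36445792] [351.91593132 210.28012126]
[147.94573579 216.31261551]
[146.60585144 156.38412442]
[140.48435694 152.09505507]
```

View pics/w25c.png

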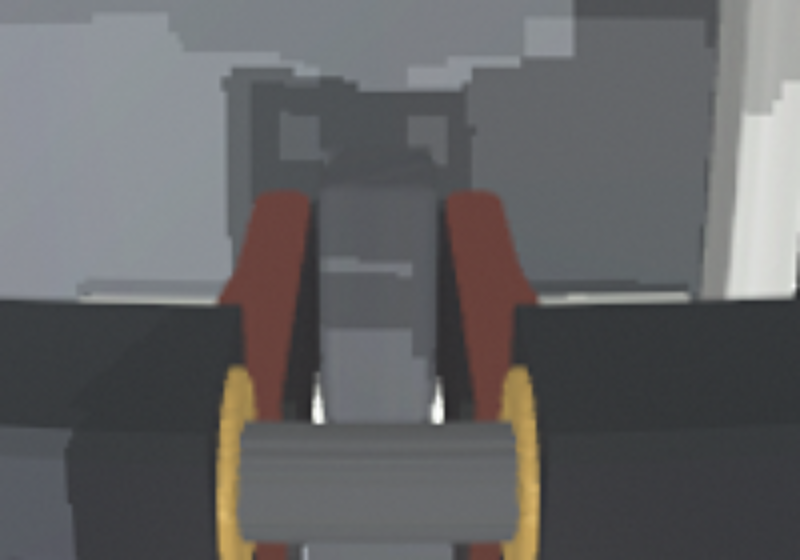

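View pics/s25.png

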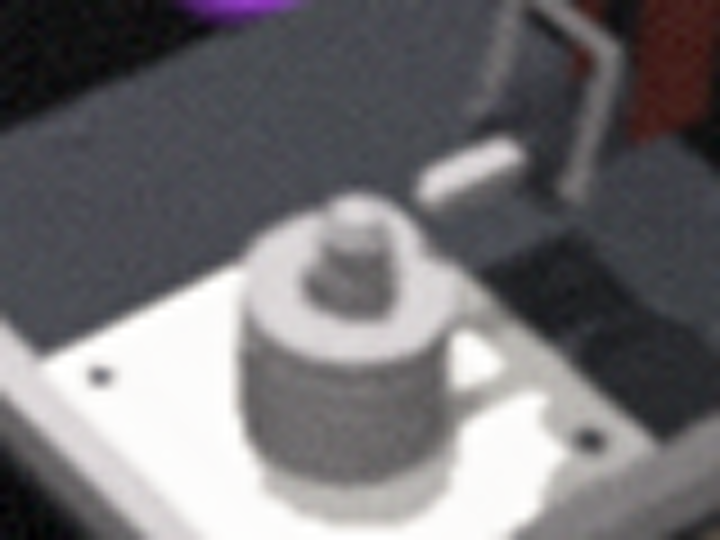

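View pics/t25.png

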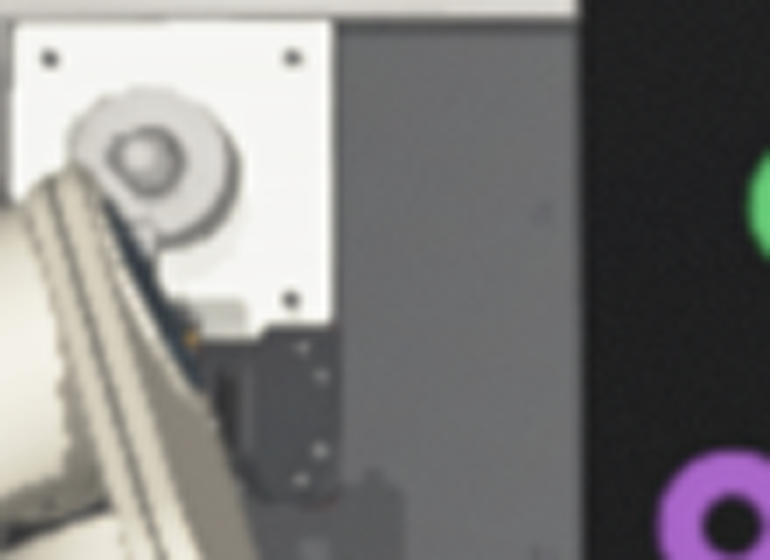

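The scene view suggests the shank may be pitched up. I'll check by overlaying a level pin model in the wrist and scene views.

```bash
cat >> h.py <<'E'
def pinwire(pitch=0.,dz=1.8,off=8.5,yaw=0.,dy=0.):
    """edges of the pin in world for current pose; pitch>0 tip up, about TCP"""
    P,Q,o=pose(); M=Q.as_matrix(); ax=M[:,1]; lat=M[:,0]; up=-M[:,2]
    r=R.from_rotvec(-np.radians(pitch)*lat)   # ax toward up
    if np.dot(r.apply(ax),up)*pitch<0: r=r.inv()
    f=lambda x,y,z: P+r.apply((x+off)*ax+(y+dy)*lat+(z+dz)*up)
    E=[]
    def box(x0,x1,w,h):
        for y in(-w/2,w/2):
            for z in(-h/2,h/2): E.append((f(x0,y,z),f(x1,y,z)))
        for x in(x0,x1):
            for s in(-1,1): E.append((f(x,-w/2,s*h/2),f(x,w/2,s*h/2))); E.append((f(x,s*w/2,-h/2),f(x,s*w/2,h/2)))
    box(-25,25,16,20); box(25,37,34,20); box(37,72,10,10)
    l=np.radians(10); bx,bz=31-46*np.sin(l),46*np.cos(l)
    E.append((f(bx,-19.5,bz),f(bx,19.5,bz))); 
    for y in(-18,18): E.append((f(31,y,0),f(bx,y,bz)))
    return E,P,Q
def overlay(cam,tag,x0,x1,y0,y1,k,**kw):
    E,P,Q=pinwire(**kw); im=ctrl.get_image(cam); c=cv2.resize(im['pixels'][y0:y1,x0:x1],None,fx=k,fy=k,interpolation=cv2.INTER_CUBIC)
    pr=(lambda X: wproj(im,P,Q,X)) if cam=='wrist' else (lambda X: proj(im,X))
    for a,b in E:
        n=12; pts=[((pr(a+(b-a)*t)+.5-[x0,y0])*k) for t in np.linspace(0,1,n)]
        cv2.polylines(c,[np.round(pts).astype(np.int32)],False,(255,0,0),1)
    save(c,tag)
E
python3 - <<'E'
from h import *
overlay('wrist','o1',230,430,180,320,4)
overlay('scene','o2',330,400,200,260,10)
E
```

```text
(no output)
```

View pics/o1.png

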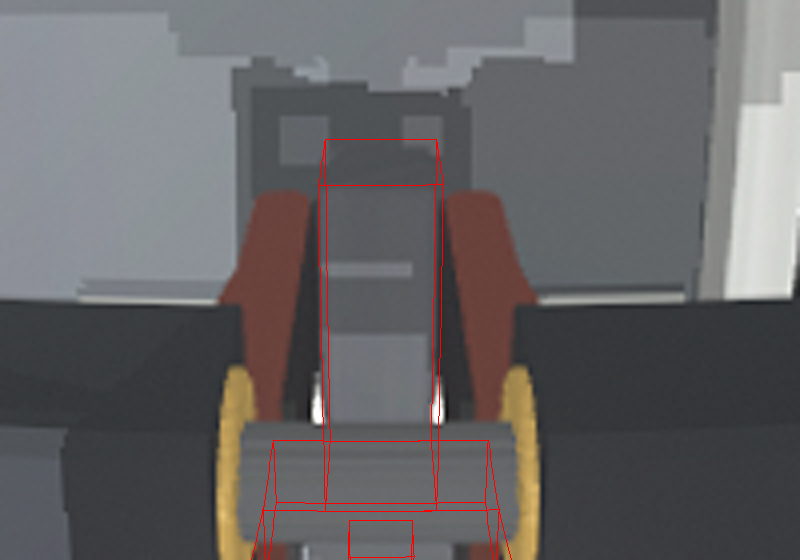

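View pics/o2.png

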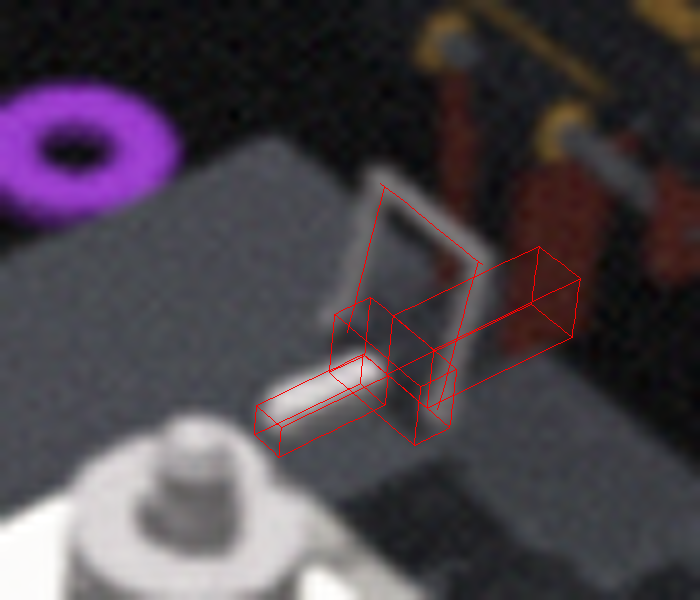

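```bash
python3 - <<'E'
from h import *
overlay('scene','oa',330,400,200,260,6,pitch=3)
overlay('scene','ob',330,400,200,260,6,dz=4)
overlay('wrist','oc',280,380,200,260,4,pitch=4)
overlay('wrist','od',280,380,200,260,4,dz=4)
a=np.hstack([cv2.imread('pics/oa.png')[:, :400],cv2.imread('pics/ob.png')[:, :400]]); b=np.hstack([cv2.imread('pics/oc.png'),cv2.imread('pics/od.png')])
cv2.imwrite('pics/oab.png',np.vstack([a,b])[:600])
print(a.shape,b.shape)
E
```

```text
(360, 800, 3) (240, 800, 3)
```

View pics/oab.png

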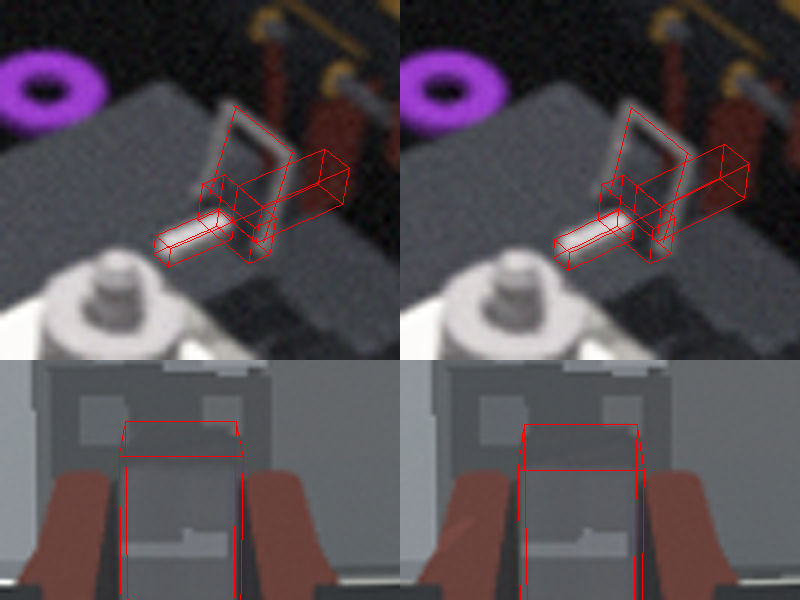

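The overlays agree on about 2.5-3° of nose-up pitch in the grip. I'll counter-pitch the tool by 2.5° and recheck.

Call:
{"op": "move_arm", "data": {"motion": [[[0.009, -0.006, 0.015], [0.02, 0, 0]], [[0.009, -0.006, 0.015], [0.043, 0, 0]], [[0.009, -0.006, 0.015], [0.043, 0, 0]], [[0.009, -0.006, 0.015], [0.043, 0, 0]], [[0.009, -0.006, 0.015], [0.043, 0, 0]]]}}

```text
t: 60.02
ee_pos: [469.3, 241.7, 118.8]
orientation: [-2.198, -2.199, 0.05]
ft_force: [0.4, 0.1, -1.1]
width: 15.6
```

```bash
python3 - <<'E'
from h import *
to([470,241.6,118.2])
P,Q,o=pose(); print(Q.as_matrix().round(3))
overlay('scene','oe',335,385,215,260,12,pitch=2.5)
im=ctrl.get_image('scene'); save(cv2.resize(im['pixels'][215:260,335:385],None,fx=12,fy=12,interpolation=cv2.INTER_CUBIC),'of')
print((proj(im,[575.3,241.5,134])+.5-[335,215])*12,(proj(im,[575.3,241.5,120])+.5-[335,215])*12)
E
```

```text
now [469.3 241.7 118.8] ang 90.0 F [ 0.4  0.1 -1.1] w 15.6 t 60.02
calls 1 total shift [-0.0, 0.005, 0.004] turn [0.0, 0.0, 0.0]
[[-0.     0.999 -0.045]
 [ 1.     0.    -0.   ]
 [-0.    -0.045 -0.999]]
[175.22124176 346.37349501] [171.67423406 396.2722004 ]
```

View pics/oe.png

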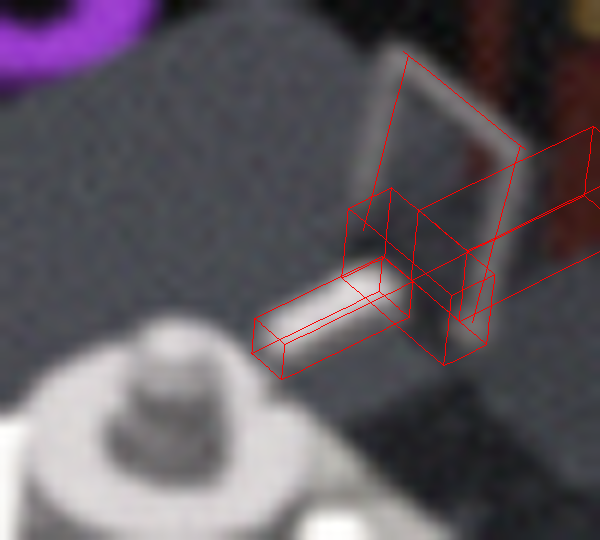

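View pics/of.png

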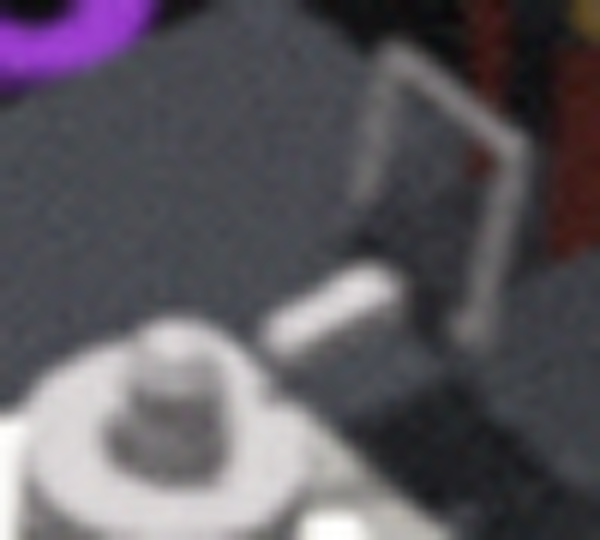

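The shank now matches a level pin on the hole's height. Advance until the nose just enters.

Call:
{"op": "move_arm", "data": {"motion": [[[0, 0.03, 0.002], [0, 0, 0]], [[0, 0.06, 0.001], [0, 0, 0]], [[0, 0.09, 0], [0, 0, 0]], [[0, 0.11, -0.001], [0, 0, 0]], [[0, 0.125, -0.002], [0, 0, 0]]]}}

```text
t: 60.75
ee_pos: [486.0, 241.4, 117.8]
orientation: [-2.197, -2.196, 0.056]
ft_force: [-10.9, 1.4, 2.6]
width: 15.9
```

```bash
python3 - <<'E'
from h import *
to([500,241.6,118.2])
overlay('scene','og',335,385,215,260,12,pitch=2.5)
E
```

```text
now [486.  241.4 117.8] ang 90.0 F [-10.9   1.4   2.6] w 15.9 t 60.75
calls 1 total shift [0.002, 0.093, -0.007] turn [0.0, 0.0, 0.0]
```

View pics/og.png

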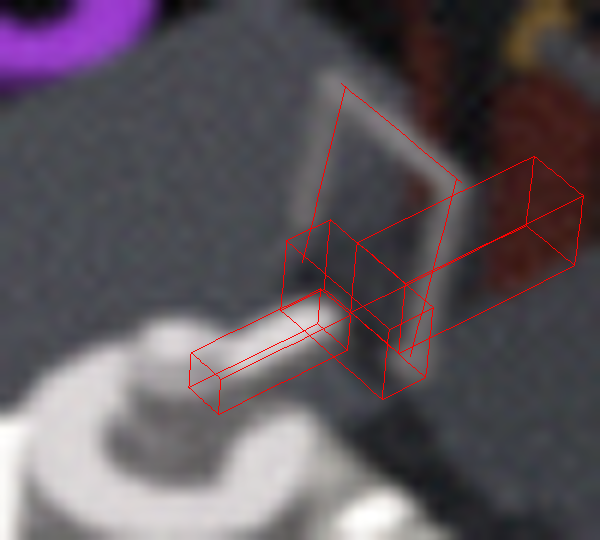

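The nose touches (Fx -11, Fz up, Fy +1.4), so the pin is probably slightly low and to -y. Ease up and left under light pressure.

Call:
{"op": "move_arm", "data": {"motion": [[[0.002, 0, -0.004], [0, 0, 0]], [[0.004, 0, -0.008], [0, 0, 0]], [[0.004, 0, -0.01], [0, 0, 0]], [[0.004, 0.004, -0.01], [0, 0, 0]], [[0.004, 0.008, -0.01], [0, 0, 0]]]}}

```text
t: 61.42
ee_pos: [489.8, 242.5, 119.9]
orientation: [-2.199, -2.199, 0.048]
ft_force: [-0.6, -0.3, 0.2]
width: 15.5
```

The force vanished and it advanced, so the nose is in. Continue.

Call:
{"op": "move_arm", "data": {"motion": [[[0, 0.02, -0.001], [0, 0, 0]], [[0, 0.04, -0.002], [0, 0, 0]], [[0, 0.06, -0.003], [0, 0, 0]], [[0, 0.08, -0.004], [0, 0, 0]], [[0, 0.1, -0.004], [0, 0, 0]]]}}

```text
t: 62.05
ee_pos: [504.6, 242.4, 119.7]
orientation: [-2.198, -2.199, 0.049]
ft_force: [-0.9, 0.4, 1.1]
width: 15.6
```

Call:
{"op": "move_arm", "data": {"motion": [[[0, 0.03, -0.001], [0, 0, 0]], [[0, 0.06, -0.003], [0, 0, 0]], [[0, 0.085, -0.004], [0, 0, 0]], [[0, 0.1, -0.005], [0, 0, 0]], [[0, 0.11, -0.005], [0, 0, 0]]]}}

```text
t: 62.68
ee_pos: [518.5, 242.1, 119.2]
orientation: [-2.196, -2.196, 0.056]
ft_force: [-11.3, 1.5, 4.8]
width: 15.5
```

```bash
python3 - <<'E'
from h import *
to([520,241.6,118.2])
overlay('scene','oh',325,385,210,265,10,pitch=2.5)
im=ctrl.get_image('scene'); save(cv2.resize(im['pixels'][210:265,325:385],None,fx=10,fy=10,interpolation=cv2.INTER_CUBIC),'oi')
E
```

```text
now [518.5 242.1 119.2] ang 90.0 F [-11.3   1.5   4.8] w 15.5 t 62.67
calls 1 total shift [-0.004, 0.01, 0.006] turn [0.0, 0.0, 0.0]
```

View pics/oi.png

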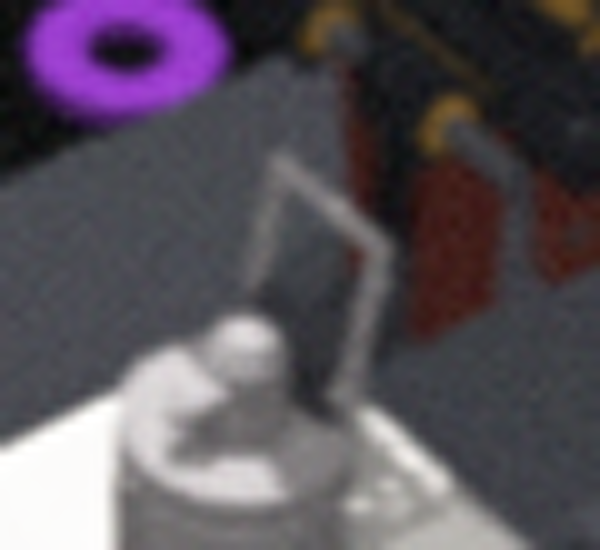

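View pics/oh.png

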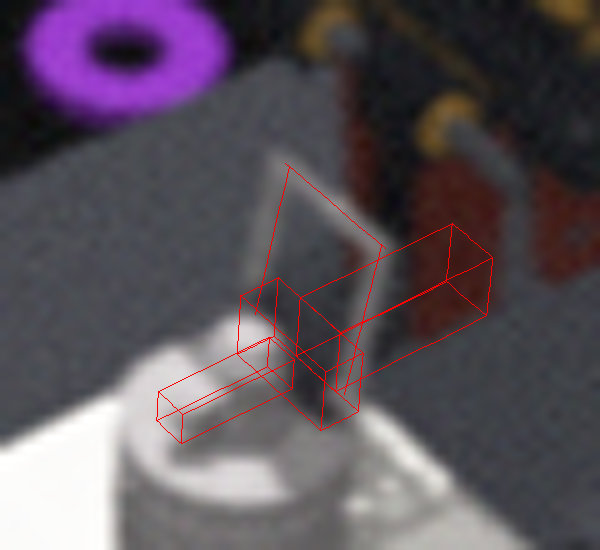

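The pin reached its stop at x = 518.5 against a predicted 519.3. Release, rise clear and look.

Call:
{"op": "move_arm", "data": {"motion": [[[0, 0, 0], [0, 0, 0]], [[0, 0, 0], [0, 0, 0]], [[0, 0, 0], [0, 0, 0]], [[0, 0, 0], [0, 0, 0]], [[0, 0, 0], [0, 0, 0]]], "gripper": 0.5}}

```text
t: 63.4
ee_pos: [521.1, 242.3, 119.7]
orientation: [-2.199, -2.199, 0.049]
ft_force: [-0.2, -0.3, 1.2]
width: 44.0
```

Call:
{"op": "move_arm", "data": {"motion": [[[0, 0, -0.2], [0, 0, 0]], [[0, -0.05, -0.4], [0, 0, 0]], [[0, -0.1, -0.7], [-0.043, 0, 0]], [[0, -0.2, -0.9], [-0.043, 0, 0]], [[0, -0.3, -0.9], [-0.043, 0, 0]]]}}

```text
t: 64.03
ee_pos: [482.9, 243.0, 258.9]
orientation: [2.22, 2.22, 0.008]
ft_force: [-0.7, -0.3, 0.1]
width: 43.8
```

```bash
python3 - <<'E'
from h import *
P,Q,o=pose(); print(P,Q.as_matrix().round(3)); im=ctrl.get_image('wrist'); save(cv2.resize(im['pixels'][120:290,220:430],None,fx=3.5,fy=3.5),'w30c')
np.savez('w30.npz',P=P,Q=Q.as_rotvec(),px=im['pixels'])
for n in ['pin_handle','pin_shoulder','loop_bar']:
  for d in ctrl.pinpoint('wrist',n)[:2]: print(n,round(d['p'],2),np.round(d['location'],1))
im=ctrl.get_image('scene'); save(cv2.resize(im['pixels'][210:270,310:390],None,fx=10,fy=10,interpolation=cv2.INTER_CUBIC),'s30')
E
```

```text
[482.87503327 242.96695412 258.93140353] [[-0.     1.     0.005]
 [ 1.     0.     0.002]
 [ 0.002  0.005 -1.   ]]
pin_handle 0.74 [528.9 239.9 116.1]
pin_shoulder 0.86 [562.8 239.2 117. ]
loop_bar 0.89 [542.8 246.4 157.8]
```

View pics/w30c.png

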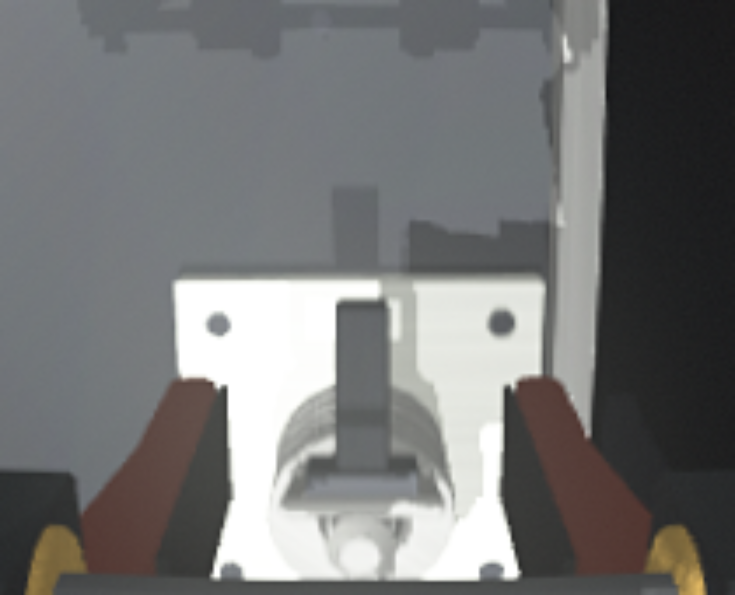

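View pics/s30.png

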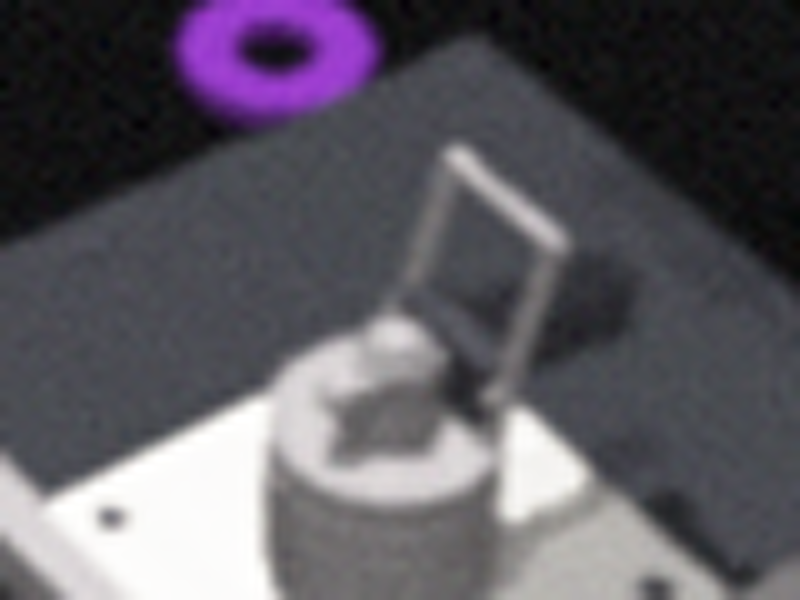

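```bash
python3 - <<'E'
from h import *
d=np.load('w30.npz'); P=d['P'];Q=R.from_rotvec(d['Q']); im=ctrl.get_image('wrist')
save(cv2.resize(d['px'][200:290,270:370],None,fx=7,fy=7,interpolation=cv2.INTER_CUBIC),'w30d')
f=lambda u,v,z: wxy(im,P,Q,(220+(u+.5)/3.5-.5,120+(v+.5)/3.5-.5),z)[:2]
print('front edge',f(362,506,129),'rear top',f(362,303,125), 'rear lo z 120',f(362,303,118),'spindle end',f(361,552,134))
E
```

```text
front edge [558.87472199 241.90504259] rear top [496.97898758 242.00600898] rear lo z 120 [498.95030363 241.9996607 ] spindle end [571.90279034 241.58332756]
```

View pics/w30d.png

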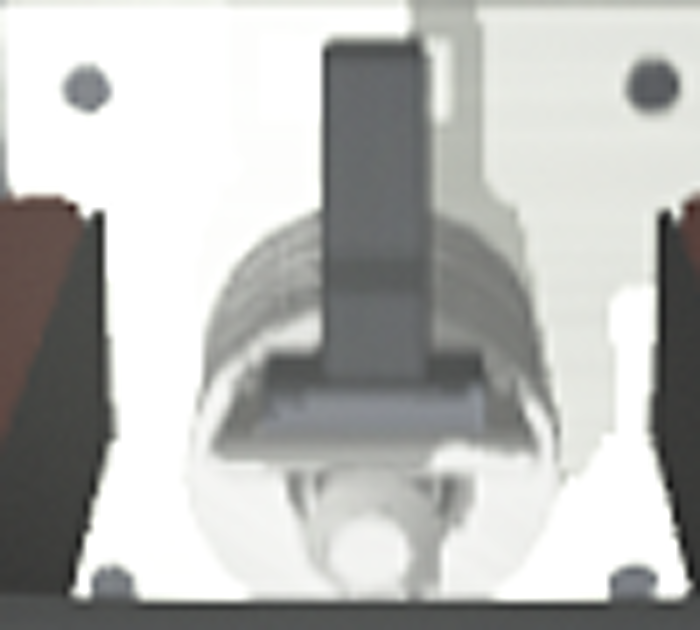

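The pin is home (shoulder about 12.5 mm before the hole centre) with its loop open and the bar near (543,242,160). Close the fingers and go behind the bar at z ≈ 146.

```bash
python3 - <<'E'
from h import *
to([505,242,148],90)
E
```

```text
now [481.9 242.1 255.3] ang 90.0 F [-0.2 -1.  -0.5] w 43.9 t 64.33
calls 1 total shift [-0.0, 0.155, 0.715] turn [-0.002, 0.001, 0.0]
```

Call:
{"op": "move_arm", "data": {"motion": [[[0, 0, 0], [0, 0, 0]], [[0, 0, 0], [0, 0, 0]], [[0, 0, 0], [0, 0, 0]], [[0, 0, 0], [0, 0, 0]], [[0, 0, 0], [0, 0, 0]]], "gripper": 0}}

```text
t: 64.95
ee_pos: [482.1, 242.4, 256.6]
orientation: [2.221, 2.222, 0.0]
ft_force: [0.2, 0.2, -0.1]
width: 0.6
```

```bash
python3 - <<'E'
from h import *
to([505,242,148],90)
E
```

```text
now [482.1 242.4 256.6] ang 90.0 F [ 0.2  0.2 -0.1] w 0.6 t 64.95
calls 1 total shift [-0.002, 0.153, 0.724] turn [0.0, -0.0, 0.0]
```

Call:
{"op": "move_arm", "data": {"motion": [[[0, 0.05, 0.2], [0, 0, 0]], [[0, 0.1, 0.4], [0, 0, 0]], [[0, 0.14, 0.6], [0, 0, 0]], [[0, 0.14, 0.724], [0, 0, 0]], [[0, 0.14, 0.724], [0, 0, 0]]]}}

```text
t: 65.58
ee_pos: [502.2, 241.9, 146.7]
orientation: [-2.221, -2.221, 0.005]
ft_force: [0.8, 0.3, -0.6]
width: 0.2
```

```bash
python3 - <<'E'
from h import *
to([588,242,148],90)
im=ctrl.get_image('scene'); save(cv2.resize(im['pixels'][200:270,310:390],None,fx=8,fy=8,interpolation=cv2.INTER_CUBIC),'s31')
E
```

```text
now [502.2 241.9 146.7] ang 90.0 F [ 0.8  0.3 -0.6] w 0.2 t 65.58
calls 1 total shift [0.001, 0.572, -0.01] turn [-0.003, 0.001, 0.0]
```

View pics/s31.png

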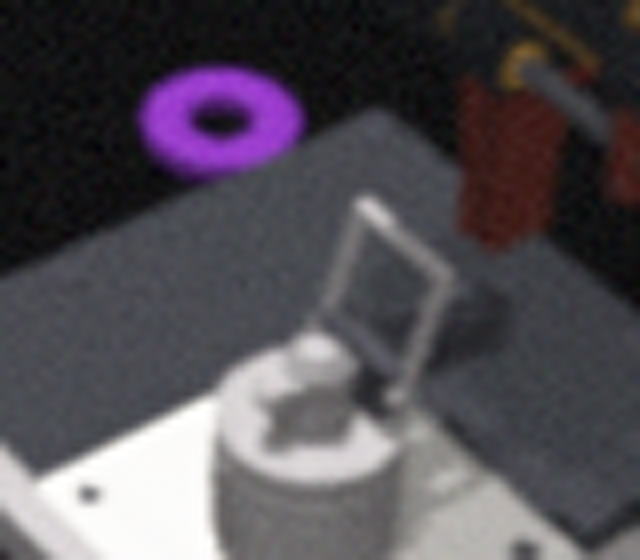

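Call:
{"op": "move_arm", "data": {"motion": [[[0, 0.07, -0.005], [0, 0, 0]], [[0, 0.14, -0.005], [0, 0, 0]], [[0, 0.2, -0.005], [0, 0, 0]], [[0, 0.26, -0.005], [0, 0, 0]], [[0, 0.32, -0.005], [0, 0, 0]]]}}

```text
t: 66.25
ee_pos: [551.6, 242.3, 148.7]
orientation: [-2.221, -2.222, 0.0]
ft_force: [-0.9, 0.2, -0.1]
width: 0.2
```

Call:
{"op": "move_arm", "data": {"motion": [[[0, 0.06, 0], [0, 0, 0]], [[0, 0.12, 0], [0, 0, 0]], [[0, 0.18, 0], [0, 0, 0]], [[0, 0.22, 0], [0, 0, 0]], [[0, 0.25, 0], [0, 0, 0]]]}}

```text
t: 66.88
ee_pos: [588.9, 242.4, 148.7]
orientation: [2.221, 2.222, 0.0]
ft_force: [-0.7, -0.4, 0.4]
width: 0.5
```

```bash
python3 - <<'E'
from h import *
to([588,242,148],90)
im=ctrl.get_image('scene'); save(cv2.resize(im['pixels'][200:270,310:390],None,fx=8,fy=8,interpolation=cv2.INTER_CUBIC),'s32')
E
```

```text
now [588.9 242.4 148.7] ang 90.0 F [-0.7 -0.4  0.4] w 0.5 t 66.88
calls 1 total shift [-0.002, -0.006, 0.005] turn [0.0, 0.0, 0.0]
```

View pics/s32.png

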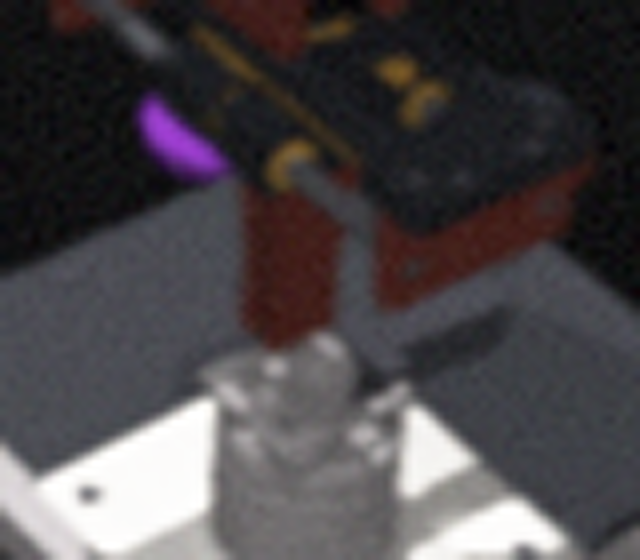

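The loop has gone over the spindle's end. Rise and back away, then inspect.

Call:
{"op": "move_arm", "data": {"motion": [[[0, 0, -0.2], [0, 0, 0]], [[0, 0, -0.5], [0, 0, 0]], [[0, -0.2, -0.9], [0, 0, 0]], [[0, -0.4, -0.9], [0, 0, 0]], [[0, -0.6, -0.9], [0, 0, 0]]]}}

```text
t: 67.55
ee_pos: [497.8, 242.5, 285.0]
orientation: [2.221, 2.221, 0.003]
ft_force: [0.4, -0.1, -0.2]
width: 0.3
```

Call:
{"op": "move_arm", "data": {"motion": [[[0, 0, 0], [0, 0, 0]], [[0, 0, 0], [0, 0, 0]], [[0, 0, 0], [0, 0, 0]], [[0, 0, 0], [0, 0, 0]], [[0, 0, 0], [0, 0, 0]]]}}

```text
t: 68.18
ee_pos: [498.9, 242.3, 283.5]
orientation: [-2.221, -2.221, 0.001]
ft_force: [-0.1, 1.0, 0.4]
width: 0.4
```

```bash
python3 - <<'E'
from h import *
im=ctrl.get_image('scene'); save(cv2.resize(im['pixels'][200:280,300:400],None,fx=8,fy=8,interpolation=cv2.INTER_CUBIC),'s33')
for n in ['fence_corner','carrier_corner','carrier_hole','pin_shoulder','pin_handle','loop_bar']:
  for d in ctrl.pinpoint('scene',n)[:2]: print('scene',n,round(d['p'],2),np.round(d['location'],1))
P,Q,o=pose(); im=ctrl.get_image('wrist'); print(P); save(cv2.resize(im['pixels'][100:290,210:430],None,fx=3.5,fy=3.5,interpolation=cv2.INTER_CUBIC),'w33')
np.savez('w33.npz',P=P,Q=Q.as_rotvec(),px=im['pixels'])
for n in ['fence_corner','carrier_corner','carrier_hole','pin_shoulder','pin_handle','loop_bar']:
  for d in ctrl.pinpoint('wrist',n)[:2]: print('wrist',n,round(d['p'],2),np.round(d['location'],1))
E
```

```text
scene fence_corner 0.9 [641.2 311.8  45.1]
scene carrier_corner 0.62 [641.1 306.1  47. ]
scene carrier_hole 0.56 [506.6 495.3   1.7]
scene pin_shoulder 0.59 [565.  241.1 118.6]
scene pin_handle 0.68 [516.7 242.4 115.5]
scene pin_handle 0.62 [580.5 240.1 102. ]
scene loop_bar 0.67 [601.1 244.6 122.6]
[498.55550517 242.35623078 283.75774736]
wrist pin_shoulder 0.69 [564.2 241.8 115.6]
wrist pin_shoulder 0.57 [5.092e+02 4.920e+02 4.000e-01]
wrist pin_handle 0.59 [527.7 242.3 114.9]
```

View pics/s33.png

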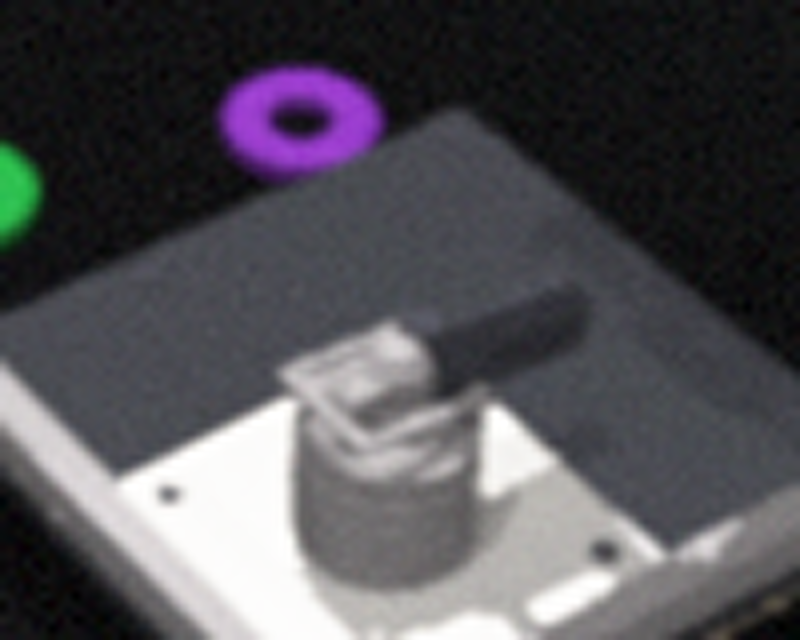

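View pics/w33.png

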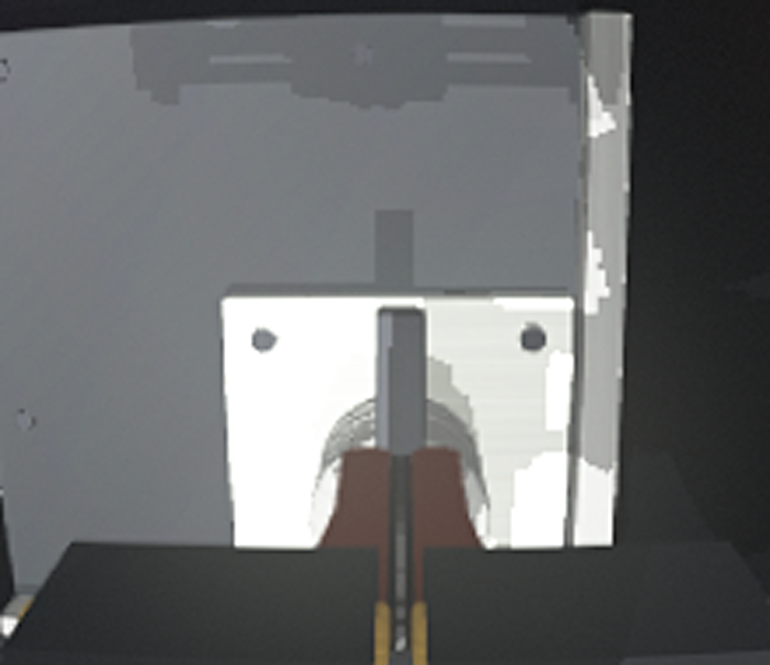

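The loop lies shut along the shank, bar near (601,244,122). One last look with the gripper out of the way.

Call:
{"op": "move_arm", "data": {"motion": [[[-0.1, -0.1, -0.2], [0, 0, 0]], [[-0.2, -0.2, -0.4], [0, 0, 0]], [[-0.2, -0.2, -0.4], [0, 0, 0]], [[-0.2, -0.2, -0.4], [0, 0, 0]], [[-0.2, -0.2, -0.4], [0, 0, 0]]], "gripper": 1}}

```text
t: 69.5
ee_pos: [468.4, 212.5, 342.5]
orientation: [-2.221, -2.221, 0.003]
ft_force: [-0.1, 0.5, 0.1]
width: 47.1
```

Call:
{"op": "move_arm", "data": {"motion": [[[0, 0, 0], [0, 0, 0]], [[0, 0, 0], [0, 0, 0]], [[0, 0, 0], [0, 0, 0]], [[0, 0, 0], [0, 0, 0]], [[0, 0, 0], [0, 0, 0]]]}}

```text
t: 70.12
ee_pos: [468.6, 212.4, 343.8]
orientation: [2.221, 2.222, 0.0]
ft_force: [0.4, 0.4, 0.9]
width: 87.8
```

```bash
python3 - <<'E'
from h import *
P,Q,o=pose(); im=ctrl.get_image('wrist'); print(P); save(cv2.resize(im['pixels'][130:280,290:420],None,fx=4,fy=4,interpolation=cv2.INTER_CUBIC),'w34')
np.savez('w34.npz',P=P,Q=Q.as_rotvec(),px=im['pixels'])
for n in ['fence_corner','carrier_corner','pin_shoulder','pin_handle','loop_bar']:
  for d in ctrl.pinpoint('wrist',n)[:2]: print('wrist',n,round(d['p'],2),np.round(d['location'],1))
E
```

```text
[468.57723261 212.36732724 343.77096961]
wrist fence_corner 0.92 [636.7 306.5  47.8]
wrist carrier_corner 0.7 [644.  307.   45.1]
wrist carrier_corner 0.67 [ 297.1 -457.8   -2. ]
wrist pin_shoulder 0.6 [527.5 240.1 115.7]
wrist pin_shoulder 0.57 [563.4 242.8 117. ]
wrist pin_handle 0.74 [530.8 237.8 116. ]
wrist pin_handle 0.74 [639.5 305.9  50.4]
wrist loop_bar 0.61 [603.8 246.7 115.3]
```

View pics/w34.png

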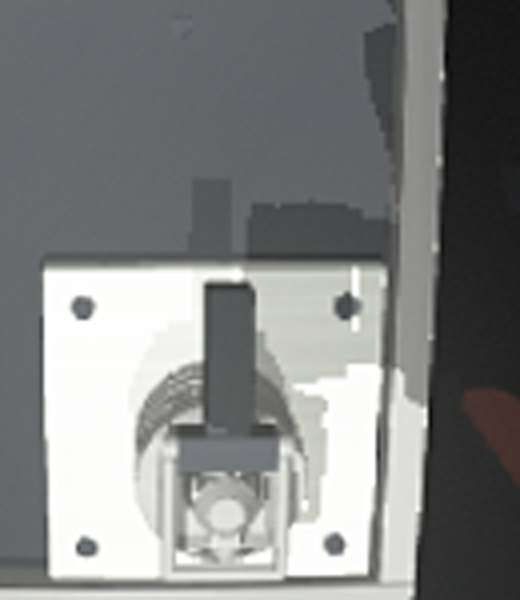

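```bash
python3 - <<'E'
from h import *
d=np.load('w34.npz'); P=d['P'];Q=R.from_rotvec(d['Q']); im=ctrl.get_image('wrist')
f=lambda u,v,z: wxy(im,P,Q,(290+(u+.5)/4-.5,130+(v+.5)/4-.5),z)[:2]
c=np.array([f(*p,57) for p in [(43,262),(389,265),(379,578),(50,578)]]); print(c.round(1).tolist(),c.mean(0))
for i in range(4): e=c[(i+1)%4]-c[i]; print(np.hypot(*e).round(1),np.degrees(np.arctan2(e[1],e[0])).round(1))
print('yf top',f(405,100,65),f(396,350,65),'xf',f(20,585,65),f(200,583,65)); print('end',f(224,516,134),'bar',f(224,571,121),'shoulder front',f(229,471,128),'rear',f(229,285,124))
E
```

```text
[[507.2, 176.8], [508.3, 307.1], [640.9, 311.6], [639.3, 176.3]] [573.94406432 242.95269412]
130.3 89.5
132.7 1.9
135.3 -90.7
132.1 179.8
yf top [444.90811288 308.91979871] [539.48127958 309.89675726] xf [638.45202694 164.76705569] [637.29590057 237.01171303]
end [575.00620808 240.57265618] bar [602.4781024  242.12525045] shoulder front [561.32976844 242.29354077] rear [498.78500241 241.23449332]
```

All the checks fit, so I'm handing in.

```bash
python3 - <<'E'
from h import *
print(ctrl.close_job()); print(ctrl.get_obs()['t'])
E
```

```text
the job is handed in; nothing more can be done
None
the job is handed in; nothing more can be done
```

The job is handed in at about 70 s on the robot's clock. The hand-in gives no verdict, so the results below are my own measurements. I gripped the carrier by its spindle, turned it square and pressed it into the fence corner, meeting about 13 N on both fences. I then stacked all five white rings, pushed the pin home and swung its loop shut with the closed fingers. None of the other things on the bench was touched.

**Last checks**
- **Carrier:** the plate's corner measured at about (640.9, 311.6) against fences at x ≈ 638–640 and y ≈ 309–310. The y value is about 2 mm past the fence, which I put down to reading that corner badly in the picture. Two plate edges read parallel to the axes within about 0.5°, while the edges meeting at that corner read up to about 2° off, which I put down to the same misread.
- **Rings:** all five lay flat round the spindle, below the hole.
- **Pin:** the shoulder was about 11–13 mm before the hole's centre, within 1–2 mm of its axis sideways.
- **Loop:** the bar lay past the spindle at about x = 602, z ≈ 115–123, which reads as shut.

**What disagreed**
- **Pin in the grip:** it sat about 2.5° nose-up, so I tilted the tool to match. The first push caught the edge of the hole and needed about 1.5 mm up and 0.6 mm left before it went in.
- **Shoulder height:** the networks read it 1.5–4.4 mm below the hole's centre, probably because the handle droops in the hole's play. The lowest reading would be just outside the 4 mm limit, but the networks are only good to about 4 mm.
- **Carrier corner:** the networks placed it up to 7 mm from the fence corner, differing in direction from view to view. I went by the edge measurements instead.

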